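Make up the trip load on the scale spindle

ROBOT

A 6-joint arm with a two-finger parallel gripper is mounted at the origin on the work surface. World frame = base frame: x ahead of the robot, y to its left, z up, the work surface at z = 0. Lengths are in mm, angles in rad, forces in N, time in s.
With the tool pointing down it reaches from about 400 to 925 mm from the base axis. Payload 12.5 kg.
Tool frame: the origin (TCP) lies on the mounting face of the last link; the fingertips stand 190 mm ahead of it and the grasp point (between the pads) lies 171 mm ahead of it (env.grasp_offset is the distance from the TCP to the grasp point, in mm); z points along the fingers, y is the direction in which the jaws open and shut (so a half turn about z gives the same grasp; the last joint's range is limited). The gripper opens to 95 mm and grips with 3 to 60 N. Pads are 20 mm wide; open, the fingers measure 119 mm over their backs; the gripper's body (75 mm by 180 mm) begins 59 mm behind the grasp point.
Start: joints at [0.995, 0.491, 1.559, -0, 1.092, -0.106], TCP at [282.92, 557.298, 404.761] pointing down, gripper open.
Joint ranges: [-3.1, 3.1], [-0.84, 2.19], [0.05, 2.79], [-1.13, 4.28], [0.06, 2.93], [-2.69, 2.69]. Speed limits (rad/s): [2.22, 2.22, 2.79, 3.14, 3.14, 3.14].

INTERFACE

Orientations are given as [roll, pitch, yaw] about the fixed x, y, z axes, in that order (R = Rz(yaw) Ry(pitch) Rx(roll)).
In Python, from cell import env, viewer gives the robot as it stands.
- The arm moves only by the tool play_rows, never from a script. Its argument "increments" is a list of rows, each an object of numbers: "dx", "dy", "dz": the shift along the tool's x, y, z in mm; "rx", "ry", "rz": the turn, a rotation vector about the tool's x, y, z in units of 6 degrees (1.0 is 6 degrees). A call has 1 to 8 rows; each row is the pose to reach, as a shift and turn from the pose measured when the call began, along the tool's axes at that moment; what a row does not reach only later rows make up. A row lasts 1/12 s, in which the tool goes at most 41.7 mm and 7.16 degrees, less where a joint would pass 70% of its speed; a pose out of reach is approached as far as the arm can. A call with a gripper value outside its range is refused whole. "fingers" is the opening, from 0 (shut) to 1 (fully open), set as the call begins (left out, the last holds). The fingers move at their own pace and stop on an object; the grip force is fixed at half the most. Time passes only in rows, so rows that repeat a pose let the fingers close. It gives the time, the measured TCP pose, the force and the opening at its end, in the units of the state.
- env.state(): the state, without advancing time (a new reading comes with each control period).
- viewer.read_camera(name): name is "side" or "top"; returns a dict with "image" (400x640x3 uint8, red, green, blue), "fx", "fy", "cx", "cy" (pixels), "rvec" (rotation vector, rad) and "tvec" (3), from world to camera coordinates, as OpenCV has them. Camera axes: x right, y down, z forward; pixel columns grow to the right and rows downward; lengths in mm; the calibration is good to about 2 mm. A picture is of the moment at which its call begins. There is no depth.
- env.job_done(): hands the job in, once; it reports no verdict.
The state is a dict: "t": time; "joints": joint angles; "qvel": joint speeds; "tau": joint torques, N m; "eef_pos": TCP position; "tcp_rot": TCP orientation; "ft_force": force on the tool from outside, world axes, zero at the start; "moment": the same for the moment, N m; "opening": opening from 0.0 (shut) to 1.0 (fully open).
Only numpy, scipy, OpenCV 4.12 (cv2) and the standard library are available. Lean on these libraries where they do the work, as an engineer would, in place of code of your own. Each camera call takes 0.05 s, during which the arm holds its last target.

TASK

Make up the test load for the shutter: thread steel ring weights from the felt board onto the scale's spindle, one at a time, each lowered flat down the spindle onto the pan or the ring below, until the needle rests between the dial's two long marks. Find the spindle with a light touch: the scale is delicate and must never be pressed hard or have a ring dropped on it, so let each ring go only when it rests. Leave the rings that are not needed lying on the felt board, and leave the other things alone.

Things in the scene. Friction and masses are not known exactly. Their poses are not given: they have to be found in the camera images.
- needle (a joint): Needle of the scale's flat dial, rad, growing clockwise seen from above with the load: about 0.34 per ring weight (0.31 to 0.37), steady within 0.5 s. It starts between 0.03 and 0.45. The dial's two long black marks stand at 0.90 and 1.35; the short ticks are 0.30 apart from 0. Pushing on the pan moves it too: read it with the robot clear of the scale.
- scale: Grey load scale, a fixed housing 130 x 220 x 50 mm. Origin at the centre of its underside; z up. The round white dial (102 mm across, face up, black needle) is centred 55 mm towards its -y, the pan 55 mm towards its +y.
- pan_centre (a point): Centre of the top face of the scale's round steel pan (92 mm across, about 67 mm above the desk), axes as the scale's. The pan rides on a spring (0.86 N/mm, up to 9 mm down, then a hard stop): each ring lowers it by about 1.1 mm. Over 15 N of contact force on the pan or its spindle damages the scale.
- slot_centre (a point): Middle of the dark slot in the pan (same point as pan_centre); the slot runs along the pan's x. In it stands an upright steel spindle, 10 mm thick, 52 mm tall above the pan, 1 mm chamfer on top. It was left anywhere in the slot, up to 10 mm from the middle towards +x or -x: its place is not measured and must be found by touch or sight. It holds against 8 N sideways.
- mat: Dark felt-covered board, fixed, 250 x 250 x 6 mm, origin at the centre of its underside; the ring weights lie on it.
- aperture_ring: Bystander: dark bronze aperture ring, 72 mm outside, 52 mm inside, 12 mm high, lying on the desk beyond the scale. Origin at the centre of its underside. Leave it alone.
- core1: Bystander: white nylon spool core, 40 mm diameter, 32 mm tall, standing on the desk; origin at the centre of its underside. Leave it alone.
- core2: Bystander: the second white nylon spool core, as core1.
- light_box: Bystander: frosted blue acrylic light box, a 70 mm cube on the desk; origin at the centre of its underside. Leave it alone.
- ring1: Steel ring weight 1 of four alike: flat ring 40 mm outside diameter, 14 mm bore (2 mm clearance all round on the spindle), 12 mm thick, about 100 g, lying flat on the felt board. Origin at the centre of its underside, z up.
- ring2: Steel ring weight 2 of four alike: flat ring 40 mm outside diameter, 14 mm bore (2 mm clearance all round on the spindle), 12 mm thick, about 100 g, lying flat on the felt board. Origin at the centre of its underside, z up.
- ring3: Steel ring weight 3 of four alike: flat ring 40 mm outside diameter, 14 mm bore (2 mm clearance all round on the spindle), 12 mm thick, about 100 g, lying flat on the felt board. Origin at the centre of its underside, z up.
- ring4: Steel ring weight 4 of four alike: flat ring 40 mm outside diameter, 14 mm bore (2 mm clearance all round on the spindle), 12 mm thick, about 100 g, lying flat on the felt board. Origin at the centre of its underside, z up.
Things that resemble listed ones, but are neither listed nor needed, are in the scene too. Leave any orange look-alike of the ring4 alone. What is shaped like the ring1 but blue or pink is not meant.

How it is judged (in metres and radians):
On the way, in this order (a step that is already met when the one before it is completed fails the run):
1. a first ring lies flat on the pan, threaded on the spindle (((horizontal distance between ring1 and pan_centre below 0.0145 m and z of ring1 in the frame of pan_centre between -0.003 and 0.0385 m and angle between ring1's own z axis and vertical below 0.1 rad) or (horizontal distance between ring2 and pan_centre below 0.0145 m and z of ring2 in the frame of pan_centre between -0.003 and 0.0385 m and angle between ring2's own z axis and vertical below 0.1 rad) or (horizontal distance between ring3 and pan_centre below 0.0145 m and z of ring3 in the frame of pan_centre between -0.003 and 0.0385 m and angle between ring3's own z axis and vertical below 0.1 rad) or (horizontal distance between ring4 and pan_centre below 0.0145 m and z of ring4 in the frame of pan_centre between -0.003 and 0.0385 m and angle between ring4's own z axis and vertical below 0.1 rad))), for 0.2 s.
2. a second ring lies on the first, threaded on the spindle ((((horizontal distance between ring1 and pan_centre below 0.0145 m and z of ring1 in the frame of pan_centre between -0.003 and 0.0385 m and angle between ring1's own z axis and vertical below 0.1 rad) and (horizontal distance between ring2 and pan_centre below 0.0145 m and z of ring2 in the frame of pan_centre between -0.003 and 0.0385 m and angle between ring2's own z axis and vertical below 0.1 rad)) or ((horizontal distance between ring1 and pan_centre below 0.0145 m and z of ring1 in the frame of pan_centre between -0.003 and 0.0385 m and angle between ring1's own z axis and vertical below 0.1 rad) and (horizontal distance between ring3 and pan_centre below 0.0145 m and z of ring3 in the frame of pan_centre between -0.003 and 0.0385 m and angle between ring3's own z axis and vertical below 0.1 rad)) or ((horizontal distance between ring1 and pan_centre below 0.0145 m and z of ring1 in the frame of pan_centre between -0.003 and 0.0385 m and angle between ring1's own z axis and vertical below 0.1 rad) and (horizontal distance between ring4 and pan_centre below 0.0145 m and z of ring4 in the frame of pan_centre between -0.003 and 0.0385 m and angle between ring4's own z axis and vertical below 0.1 rad)) or ((horizontal distance between ring2 and pan_centre below 0.0145 m and z of ring2 in the frame of pan_centre between -0.003 and 0.0385 m and angle between ring2's own z axis and vertical below 0.1 rad) and (horizontal distance between ring3 and pan_centre below 0.0145 m and z of ring3 in the frame of pan_centre between -0.003 and 0.0385 m and angle between ring3's own z axis and vertical below 0.1 rad)) or ((horizontal distance between ring2 and pan_centre below 0.0145 m and z of ring2 in the frame of pan_centre between -0.003 and 0.0385 m and angle between ring2's own z axis and vertical below 0.1 rad) and (horizontal distance between ring4 and pan_centre below 0.0145 m and z of ring4 in the frame of pan_centre between -0.003 and 0.0385 m and angle between ring4's own z axis and vertical below 0.1 rad)) or ((horizontal distance between ring3 and pan_centre below 0.0145 m and z of ring3 in the frame of pan_centre between -0.003 and 0.0385 m and angle between ring3's own z axis and vertical below 0.1 rad) and (horizontal distance between ring4 and pan_centre below 0.0145 m and z of ring4 in the frame of pan_centre between -0.003 and 0.0385 m and angle between ring4's own z axis and vertical below 0.1 rad)))), for 0.2 s.
At the end, for the whole second after the job is handed in: The needle rests between the long marks (0.90 to 1.35 rad). Every ring is at rest, flat within 0.1 rad, and either threaded on the spindle (underside at most 38.5 mm above the pan, centre within 14.5 mm of the pan's centre) or within 40 mm of its start (value of joint needle between 0.9 and 1.35 rad and ((horizontal distance between ring1 and pan_centre below 0.0145 m and z of ring1 in the frame of pan_centre between -0.003 and 0.0385 m and angle between ring1's own z axis and vertical below 0.1 rad) or (distance of ring1 from where it was at the start of the episode below 0.04 m and angle between ring1's own z axis and vertical below 0.1 rad)) and ((horizontal distance between ring2 and pan_centre below 0.0145 m and z of ring2 in the frame of pan_centre between -0.003 and 0.0385 m and angle between ring2's own z axis and vertical below 0.1 rad) or (distance of ring2 from where it was at the start of the episode below 0.04 m and angle between ring2's own z axis and vertical below 0.1 rad)) and ((horizontal distance between ring3 and pan_centre below 0.0145 m and z of ring3 in the frame of pan_centre between -0.003 and 0.0385 m and angle between ring3's own z axis and vertical below 0.1 rad) or (distance of ring3 from where it was at the start of the episode below 0.04 m and angle between ring3's own z axis and vertical below 0.1 rad)) and ((horizontal distance between ring4 and pan_centre below 0.0145 m and z of ring4 in the frame of pan_centre between -0.003 and 0.0385 m and angle between ring4's own z axis and vertical below 0.1 rad) or (distance of ring4 from where it was at the start of the episode below 0.04 m and angle between ring4's own z axis and vertical below 0.1 rad)) and linear speed of each of ring1, ring2, ring3, ring4 below 0.01 m/s); the robot touches nothing.
It fails at once if the scale's pan or spindle is pressed or struck with more than 15 N (contact force between pan and anything else above 15 N).
It fails at once if a ring is dropped onto the scale (moving faster than 0.35 m/s around its spindle) ((horizontal distance between ring1 and pan_centre below 0.0145 m and z of ring1 in the frame of pan_centre below 0.05 m and linear speed of ring1 above 0.35 m/s) or (horizontal distance between ring2 and pan_centre below 0.0145 m and z of ring2 in the frame of pan_centre below 0.05 m and linear speed of ring2 above 0.35 m/s) or (horizontal distance between ring3 and pan_centre below 0.0145 m and z of ring3 in the frame of pan_centre below 0.05 m and linear speed of ring3 above 0.35 m/s) or (horizontal distance between ring4 and pan_centre below 0.0145 m and z of ring4 in the frame of pan_centre below 0.05 m and linear speed of ring4 above 0.35 m/s)).
It fails at once if a bystander (aperture ring, spool core, light box) is moved by more than 20 mm (distance of any of aperture_ring, core1, core2, light_box from where it was at the start of the episode above 0.02 m).
It also fails if it takes over 72 s, if anything falls off the work surface, if the arm or the gripper's body presses on something with over 40 N, if the wrist force passes 120 N, or if a joint passes its speed limit or range.

## Working session

There is one attempt and no reset: what is moved stays moved. The work goes in short steps, Python scripts to look and compute and a tool call to move; the robot and the scene stay as the last step left them, time stands still between calls to the robot, and variables do not carry over. Pictures are saved under pics/ and viewed, and the job is handed in when it is done.

Besides the shell and the picture viewer there is one more tool, called after ">>>" as name([rows], argument=value, ...), one row to a line, values as JSON. play_rows: Moves the arm, as the interface text tells. Its arguments: {"type":"object","properties":{"increments":{"type":"array","items":{"type":"object","properties":{"dx":{"type":"number"},"dy":{"type":"number"},"dz":{"type":"number"},"rx":{"type":"number"},"ry":{"type":"number"},"rz":{"type":"number"}}}},"fingers":{"type":"number"}},"required":["increments"]}

```bash
mkdir -p pics; ls; python3 - <<'E'
from cell import env, viewer
import cv2
print(env.state(), env.grasp_offset)
for n in("top","side"):
    c=viewer.read_camera(n); cv2.imwrite(f"pics/{n}0.png",c["image"][:,:,::-1]); print(n,{k:v for k,v in c.items() if k!="image"})
E
```

```text
pics
{'t': 0.0, 'joints': array([ 9.95393944e-01,  4.91563917e-01,  1.55944038e+00,  2.12857493e-06,
        1.09169374e+00, -1.05599407e-01]), 'qvel': array([ 1.96512112e-06,  1.14818860e-04, -2.18282996e-03, -3.65799458e-05,
        1.51868325e-03, -1.89076509e-04]), 'tau': array([ 1.66871414e-03, -6.12638140e+01, -2.58187670e+01,  6.93396851e-02,
        4.81169473e-02, -1.24829376e-04]), 'eef_pos': array([282.90765092, 557.27217448, 404.16204768]), 'tcp_rot': array([-3.14049363e+00, -1.18387655e-04,  2.67178863e+00]), 'ft_force': array([-0.00451557, -0.28360828, -0.03538953]), 'moment': array([0.01659595, 0.0409155 , 0.03009802]), 'opening': 1.0006303652156205} 171.3
top {'fx': 379.37939563616004, 'fy': 379.37939563616004, 'cx': 323.1064851215115, 'cy': 198.61845414715765, 'rvec': array([ 2.12619058, -2.09123717,  0.22587294]), 'tvec': array([ 31.87554271, 550.6332212 , 853.23896089])}
side {'fx': 489.7187113159767, 'fy': 489.7187113159767, 'cx': 315.10455842985425, 'cy': 196.57096623402214, 'rvec': array([ 2.25684335, -0.19293356,  0.11190251]), 'tvec': array([-524.88265833,  127.53681095, 1118.78579032])}
```

View pics/top0.png

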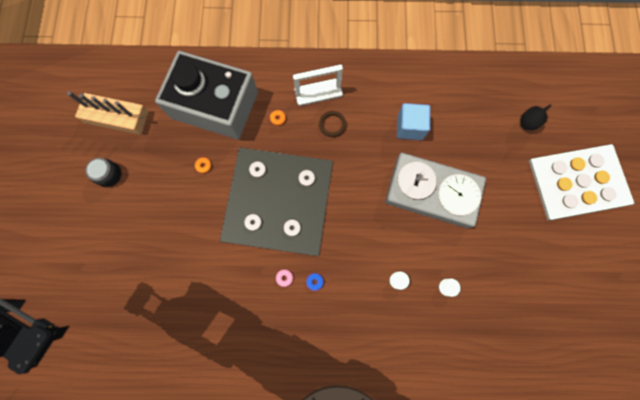

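View pics/side0.png

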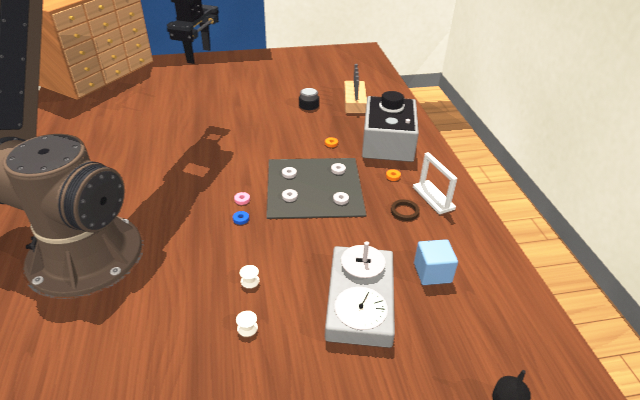

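In the top view, the four grey rings lie on the felt at (257,169), (307,178), (253,222) and (292,228). The look-alikes are orange (278,117) and (203,165), pink (284,278) and blue (314,282), plus the bronze aperture ring (332,124), the spool cores (399,280) and (449,287), and the round tray pieces near (580,180). I choose the four grey rings on the mat. Next is a close crop to check them and measure.

```bash
cat > h.py <<'E'
import numpy as np, cv2
from cell import env, viewer
def cam(n):
    c=viewer.read_camera(n); c["R"]=cv2.Rodrigues(c["rvec"])[0]; c["o"]=-c["R"].T@c["tvec"]; return c
def onplane(c,uv,z):
    d=c["R"].T@np.array([(uv[0]-c["cx"])/c["fx"],(uv[1]-c["cy"])/c["fy"],1.]); return c["o"]+d*(z-c["o"][2])/d[2]
def proj(c,p):
    q=c["R"]@np.asarray(p,float)+c["tvec"]; return np.array([c["fx"]*q[0]/q[2]+c["cx"],c["fy"]*q[1]/q[2]+c["cy"]])
def crop(c,x0,y0,x1,y1,s,name):
    cv2.imwrite("pics/"+name,cv2.resize(c["image"][y0:y1,x0:x1,::-1],None,fx=s,fy=s,interpolation=cv2.INTER_CUBIC))
E
python3 - <<'E'
from h import *
c=cam("top"); s=cam("side")
crop(c,215,140,345,260,5,"mat.png"); crop(c,380,145,500,235,6,"scale.png"); crop(s,315,230,405,350,5,"scale_s.png")
print(c["o"],s["o"])
def comps(c,mask,z,amin):
    n,l,st,ce=cv2.connectedComponentsWithStats(mask.astype(np.uint8))
    for i in range(1,n):
        if st[i,4]>amin:
            print(np.round(ce[i],1),st[i,2:],np.round(onplane(c,ce[i],z),1))
for k,z in((c,12),(s,12)):
    im=k["image"].astype(int); hsv=cv2.cvtColor(k["image"],cv2.COLOR_RGB2HSV)
    m=(hsv[:,:,2]>150)&(hsv[:,:,1]<60)
    print("bright"); comps(k,m,18,30)
    m=(hsv[:,:,2]<110)&(hsv[:,:,1]<60)
    print("dark"); comps(k,m,6,300)
E
```

```text
[356.83025762  39.38432397 950.44766356] [ 366.26838175 -858.41852581  820.00865536]
bright
[204.   91.7] [ 95  74 666] [846.3 364.7  18. ]
[317.6  71.7] [ 50  16 311] [910.8  61.7  18. ]
[318.1  91.3] [ 47  27 783] [852.9  59.2  18. ]
[184.4  91.6] [22  8 60] [845.6 417.1  18. ]
[221.7  91.2] [ 13  12 124] [848.5 317.5  18. ]
[581.1 181.6] [ 104   76 4781] [ 614.1 -614.    18. ]
[437.2 188.8] [  96   73 4351] [ 589.3 -247.1   18. ]
[ 96.4 168.4] [ 20  20 313] [628.2 621.9  18. ]
[256.7 168.7] [ 16  16 191] [634.4 212.1  18. ]
[306.2 177.3] [ 17  16 196] [613.6  85.   18. ]
[252.1 221.8] [ 17  17 212] [497.1 216.3  18. ]
[291.5 227.2] [ 16  17 209] [485.2 118.1  18. ]
[399.1 280.2] [ 21  19 296] [ 361.4 -144.8   18. ]
[449.5 287.1] [ 22  19 326] [ 347.1 -265.1   18. ]
dark
[202.1  86.2] [  88   66 3190] [868.9 375.2   6. ]
[220.6 115. ] [  99   63 1360] [785.6 318.8   6. ]
[533.4 118.1] [ 25  21 405] [ 791.2 -517.3    6. ]
[277.3 201.7] [ 111  107 8134] [551.6 157.3   6. ]
[109.5 175.1] [ 29  27 330] [614.5 593.1   6. ]
[ 23.2 337.3] [  65   74 2552] [215.3 742.4   6. ]
bright
[520.6
[... 538 characters left out ...]
40  25 699] [ 790.6 -143.2   18. ]
[361.1 291.7] [  70   94 5209] [ 589.3 -228.8   18. ]
[249.1 275.9] [ 20  23 372] [ 362.9 -147.5   18. ]
[115.  270.8] [11  8 48] [ 80.  -85.9  18. ]
[ 37.2 280.1] [11  9 55] [-76.9 -86.3  18. ]
[246.5 323. ] [ 22  26 456] [ 348.9 -267.4   18. ]
dark
[12.6 61.5] [  29  130 3368] [-446.1 1085.6    6. ]
[191.5  23.5] [  51   63 1642] [ 219.3 1395.1    6. ]
[550.6 213.6] [ 201  261 4195] [1128.5  -54.5    6. ]
[391.2 111.8] [  46   39 1295] [878.7 499.1   6. ]
[ 43.2 153.7] [  75   39 2049] [-184.2  419.9    6. ]
[ 74.4 192.1] [ 48  68 884] [-63.2 223.6   6. ]
[100.2 199.9] [  46   59 2033] [  7.2 180.4   6. ]
[511.2 388.7] [ 37  30 738] [ 802.2 -476.5    6. ]
```

View pics/mat.png

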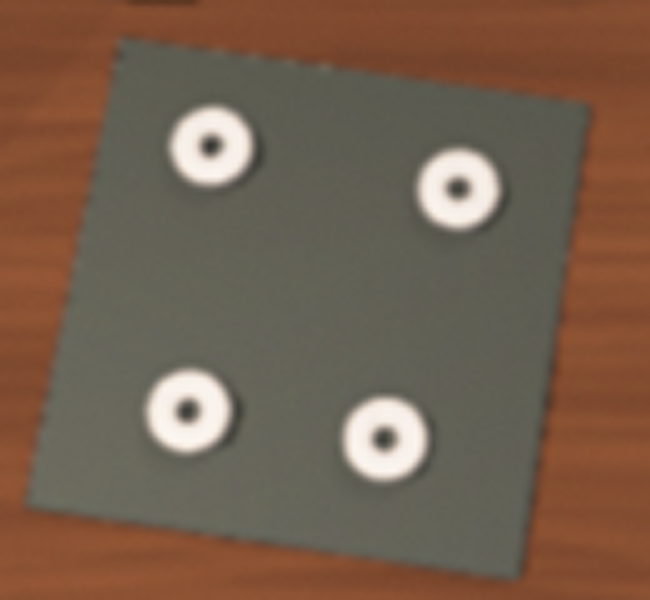

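View pics/scale.png

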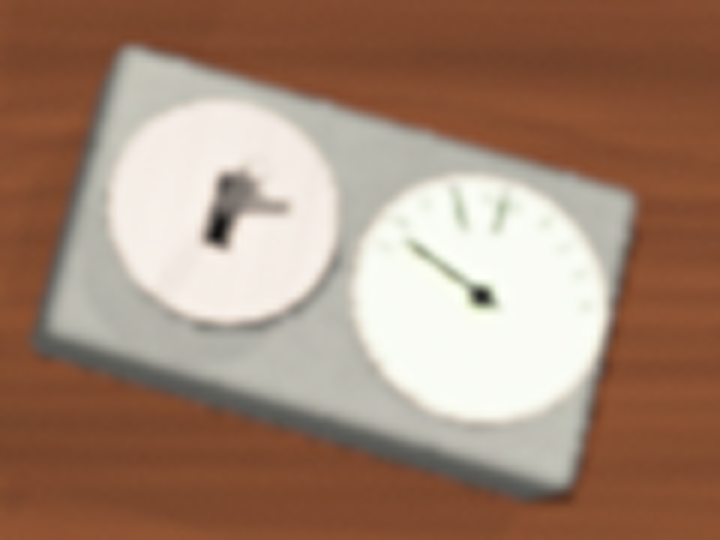

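View pics/scale_s.png

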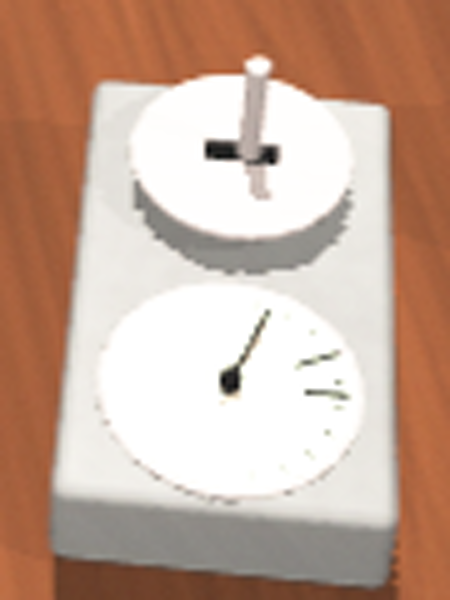

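```bash
python3 - <<'E'
from h import *
c=cam("top"); s=cam("side")
from scipy.optimize import least_squares
def tri(pt,ps):
    f=lambda p:np.r_[proj(c,p)-pt,proj(s,p)-ps]
    r=least_squares(f,[600,-200,80]); return r.x,r.fun
# rings two-view, top-face centre: bore centroid
# pan ellipse via contours: bright vs housing
for n,k,roi,th in(("top",c,(392,155,442,202),215),("side",s,(335,238,392,285),225)):
    x0,y0,x1,y1=roi
    g=k["image"][y0:y1,x0:x1].min(2)
    print(n,np.percentile(g,[5,25,50,75,95]))
    big=cv2.resize(g,None,fx=6,fy=6,interpolation=cv2.INTER_CUBIC)
    m=(big>th).astype(np.uint8)
    cs,_=cv2.findContours(m,cv2.RETR_EXTERNAL,cv2.CHAIN_APPROX_NONE)
    q=max(cs,key=cv2.contourArea); h=cv2.convexHull(q)
    e=cv2.fitEllipse(h); ce=(np.array(e[0])+.5)/6-.5+[x0,y0]
    print(n,"ell",ce,np.array(e[1])/6,onplane(k,ce,67))
    v=cv2.cvtColor(big,cv2.COLOR_GRAY2BGR); cv2.ellipse(v,e,(0,0,255),1); cv2.imwrite(f"pics/pan_{n}.png",v)
print("tip",tri([422.9,172.3],[366.4,242.6]))
E
```

```text
top [ 49. 169. 184. 229. 232.]
top ell [416.71438853 179.64729309] [35.24112193 37.45100657] [ 598.84082624 -183.80461038   67.        ]
side [ 63. 138. 226. 253. 253.]
side ell [368.93371073 262.93935649] [36.061203   69.51962789] [ 610.61100306 -196.20188016   67.        ]
tip (array([ 603.21883897, -185.88800084,  117.30975585]), array([ 0.01151833, -0.23656492, -0.20044019,  0.06339243]))
```

```bash
python3 - <<'E'
import cv2,numpy as np
a=cv2.imread("pics/pan_top.png");b=cv2.imread("pics/pan_side.png")
h=max(a.shape[0],b.shape[0]);f=lambda i:cv2.copyMakeBorder(i,0,h-i.shape[0],0,0,cv2.BORDER_CONSTANT)
cv2.imwrite("pics/pan2.png",np.hstack([f(a),f(b)]))
E
```

```text
(no output)
```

View pics/pan2.png

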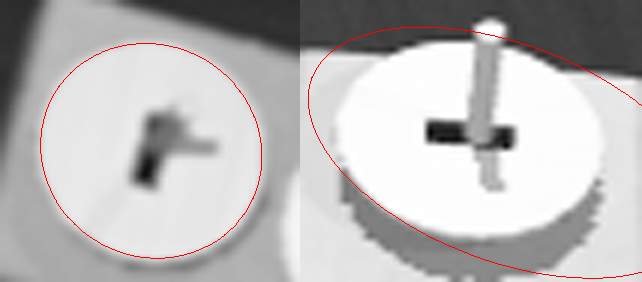

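The two views agree. The pan centre is at about (598.8, -183.8). The spindle tip comes out at (603.2, -185.9, 117), which fits 67+52, and its base gives about (602.3, -185). That puts it roughly +4 mm along the slot. The first ring is the grey one at (307,178), about (613.6, 85). I'll move over it with the jaws along world X (yaw π/2).

>>> play_rows([
  {"dx": -508, "dy": -271, "dz": 100, "rz": 10.5},
  {"dx": -508, "dy": -271, "dz": 100, "rz": 10.5},
  {"dx": -508, "dy": -271, "dz": 100, "rz": 10.5},
  {"dx": -508, "dy": -271, "dz": 100, "rz": 10.5},
  {"dx": -508, "dy": -271, "dz": 100, "rz": 10.5},
  {"dx": -508, "dy": -271, "dz": 100, "rz": 10.5},
  {"dx": -508, "dy": -271, "dz": 100, "rz": 10.5},
  {"dx": -508, "dy": -271, "dz": 100, "rz": 10.5},
], fingers=0.7)

```text
invalid input
```

>>> play_rows([
  {"dx": -36, "dy": -19, "dz": 8, "rz": 1.0},
  {"dx": -72, "dy": -38, "dz": 16, "rz": 2.0},
  {"dx": -108, "dy": -57, "dz": 24, "rz": 3.0},
  {"dx": -144, "dy": -76, "dz": 32, "rz": 4.0},
  {"dx": -180, "dy": -95, "dz": 40, "rz": 5.0},
  {"dx": -216, "dy": -114, "dz": 48, "rz": 6.0},
  {"dx": -252, "dy": -133, "dz": 56, "rz": 7.0},
  {"dx": -288, "dy": -152, "dz": 64, "rz": 8.0},
], fingers=0.7)

```text
invalid input
```

>>> play_rows([
  {"dx": -36, "dy": -19, "dz": 8, "rx": 0, "ry": 0, "rz": 1.0},
], fingers=0.7)

```text
t: 0.38
eef_pos: [304.3, 526.9, 397.4]
tcp_rot: [3.139, -0.001, 2.573]
ft_force: [1.4, 0.4, -0.3]
opening: 0.968
```

```bash
python3 -c "
from cell import env; s=env.state(); print(s['t'],s['eef_pos'],s['opening'])"
```

```text
0.3833 [304.26006624 526.93740036 397.39845366] 0.9683819075479112
```

>>> play_rows([
  {"dx": -498, "dy": -206, "dz": 110, "rx": 0, "ry": 0, "rz": 9.57},
  {"dx": -498, "dy": -206, "dz": 110, "rx": 0, "ry": 0, "rz": 9.57},
  {"dx": -498, "dy": -206, "dz": 110, "rx": 0, "ry": 0, "rz": 9.57},
  {"dx": -498, "dy": -206, "dz": 110, "rx": 0, "ry": 0, "rz": 9.57},
  {"dx": -498, "dy": -206, "dz": 110, "rx": 0, "ry": 0, "rz": 9.57},
  {"dx": -498, "dy": -206, "dz": 110, "rx": 0, "ry": 0, "rz": 9.57},
  {"dx": -498, "dy": -206, "dz": 110, "rx": 0, "ry": 0, "rz": 9.57},
  {"dx": -498, "dy": -206, "dz": 110, "rx": 0, "ry": 0, "rz": 9.57},
], fingers=0.7)

```text
t: 1.05
eef_pos: [494.2, 254.6, 329.0]
tcp_rot: [3.141, -0.003, 1.564]
ft_force: [0.1, 0.9, 0.3]
opening: 0.699
```

>>> play_rows([
  {"dx": -170, "dy": 119, "dz": 90, "rx": 0, "ry": 0, "rz": 0},
  {"dx": -170, "dy": 119, "dz": 90, "rx": 0, "ry": 0, "rz": 0},
  {"dx": -170, "dy": 119, "dz": 90, "rx": 0, "ry": 0, "rz": 0},
  {"dx": -170, "dy": 119, "dz": 90, "rx": 0, "ry": 0, "rz": 0},
  {"dx": -170, "dy": 119, "dz": 90, "rx": 0, "ry": 0, "rz": 0},
  {"dx": -170, "dy": 119, "dz": 90, "rx": 0, "ry": 0, "rz": 0},
  {"dx": -170, "dy": 119, "dz": 90, "rx": 0, "ry": 0, "rz": 0},
], fingers=0.7)

```text
t: 1.63
eef_pos: [613.7, 80.7, 236.5]
tcp_rot: [-3.141, -0.003, 1.56]
ft_force: [0.0, 0.7, 0.0]
opening: 0.698
```

```bash
python3 - <<'E'
from h import *
s=cam("side"); crop(s,270,110,420,230,5,"g1.png"); print(env.state()["eef_pos"],env.state()["tcp_rot"])
E
```

```text
[612.74513893  82.4419706  237.43584123] [-3.14105747e+00 -3.06907194e-03  1.56142566e+00]
```

View pics/g1.png

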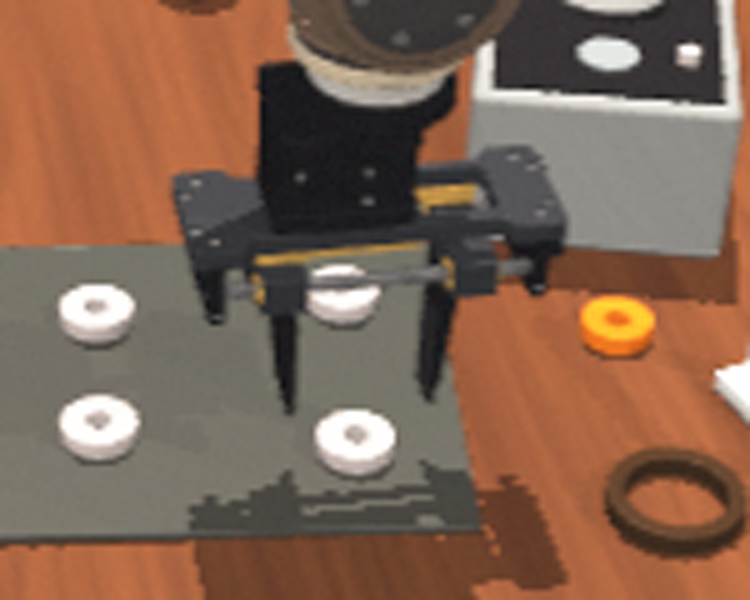

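The gripper stands over the grey ring at crop (355,440), with the fingers on either side. Lowering now.

>>> play_rows([
  {"dx": 2.6, "dy": 0.9, "dz": 25, "rx": 0, "ry": 0, "rz": -0.09},
  {"dx": 2.6, "dy": 0.9, "dz": 38, "rx": 0, "ry": 0, "rz": -0.09},
  {"dx": 2.6, "dy": 0.9, "dz": 38, "rx": 0, "ry": 0, "rz": -0.09},
  {"dx": 2.6, "dy": 0.9, "dz": 38, "rx": 0, "ry": 0, "rz": -0.09},
], fingers=0.7)

```text
t: 2.02
eef_pos: [613.3, 86.0, 199.4]
tcp_rot: [-3.14, -0.003, 1.572]
ft_force: [-0.1, 0.0, -0.2]
opening: 0.701
```

>>> play_rows([
  {"dx": 0, "dy": 0, "dz": 0, "rx": 0, "ry": 0, "rz": 0},
  {"dx": 0, "dy": 0, "dz": 0, "rx": 0, "ry": 0, "rz": 0},
  {"dx": 0, "dy": 0, "dz": 0, "rx": 0, "ry": 0, "rz": 0},
  {"dx": 0, "dy": 0, "dz": 0, "rx": 0, "ry": 0, "rz": 0},
  {"dx": 0, "dy": 0, "dz": 0, "rx": 0, "ry": 0, "rz": 0},
  {"dx": 0, "dy": 0, "dz": 0, "rx": 0, "ry": 0, "rz": 0},
], fingers=0.3)

```text
t: 2.52
eef_pos: [613.5, 86.0, 200.0]
tcp_rot: [-3.141, -0.003, 1.572]
ft_force: [-0.7, 1.0, 4.9]
opening: 0.411
```

The opening of 0.411 (39 mm) means the ring is held. I'll regrip turned by 90° so the ring is centred on both axes, which also ties the camera frame to the robot frame.

>>> play_rows([
  {"dx": 0, "dy": 0, "dz": 0, "rx": 0, "ry": 0, "rz": 0},
  {"dx": 0, "dy": 0, "dz": 0, "rx": 0, "ry": 0, "rz": 0},
  {"dx": 0, "dy": 0, "dz": 0, "rx": 0, "ry": 0, "rz": -1},
  {"dx": 0, "dy": 0, "dz": 0, "rx": 0, "ry": 0, "rz": -2},
  {"dx": 0, "dy": 0, "dz": 0, "rx": 0, "ry": 0, "rz": -3.1},
  {"dx": 0, "dy": 0, "dz": 0, "rx": 0, "ry": 0, "rz": -4.2},
  {"dx": 0, "dy": 0, "dz": 0, "rx": 0, "ry": 0, "rz": -5.3},
  {"dx": 0, "dy": 0, "dz": 0, "rx": 0, "ry": 0, "rz": -6.4},
], fingers=0.52)

```text
t: 3.18
eef_pos: [613.4, 86.0, 199.8]
tcp_rot: [3.141, -0.003, 2.247]
ft_force: [-0.1, 0.4, -0.6]
opening: 0.522
```

>>> play_rows([
  {"dx": 0, "dy": 0, "dz": 0, "rx": 0, "ry": 0, "rz": -1.1},
  {"dx": 0, "dy": 0, "dz": 0, "rx": 0, "ry": 0, "rz": -2.2},
  {"dx": 0, "dy": 0, "dz": 0, "rx": 0, "ry": 0, "rz": -3.3},
  {"dx": 0, "dy": 0, "dz": 0, "rx": 0, "ry": 0, "rz": -4.4},
  {"dx": 0, "dy": 0, "dz": 0, "rx": 0, "ry": 0, "rz": -5.5},
  {"dx": 0, "dy": 0, "dz": 0, "rx": 0, "ry": 0, "rz": -6.6},
  {"dx": 0, "dy": 0, "dz": 0, "rx": 0, "ry": 0, "rz": -7.7},
  {"dx": 0, "dy": 0, "dz": 0, "rx": 0, "ry": 0, "rz": -8.4},
], fingers=0.52)

```text
t: 3.85
eef_pos: [613.2, 85.9, 199.5]
tcp_rot: [3.139, -0.002, 3.133]
ft_force: [-0.9, -0.7, -0.2]
opening: 0.52
```

>>> play_rows([
  {"dx": 0, "dy": 0, "dz": 0, "rx": 0, "ry": 0, "rz": 0},
  {"dx": 0, "dy": 0, "dz": 0, "rx": 0, "ry": 0, "rz": 0},
  {"dx": 0, "dy": 0, "dz": 0, "rx": 0, "ry": 0, "rz": 0},
  {"dx": 0, "dy": 0, "dz": 0, "rx": 0, "ry": 0, "rz": 0},
  {"dx": 0, "dy": 0, "dz": 0, "rx": 0, "ry": 0, "rz": 0},
], fingers=0.3)

```text
t: 4.27
eef_pos: [613.2, 85.9, 199.4]
tcp_rot: [3.139, -0.002, 3.132]
ft_force: [-0.6, 0.3, -1.6]
opening: 0.407
```

The ring is centred, and robot minus camera is about (-0.8, +1.4) mm. Lifting and travelling while turning back to yaw π/2.

>>> play_rows([
  {"dx": 0, "dy": 0, "dz": -20, "rx": 0, "ry": 0, "rz": 0},
  {"dx": 0, "dy": 0, "dz": -50, "rx": 0, "ry": 0, "rz": 1},
  {"dx": 0, "dy": 0, "dz": -85, "rx": 0, "ry": 0, "rz": 2},
  {"dx": 0, "dy": -10, "dz": -120, "rx": 0, "ry": 0, "rz": 3},
  {"dx": 0, "dy": -40, "dz": -140, "rx": 0, "ry": 0, "rz": 4},
  {"dx": 2, "dy": -75, "dz": -145, "rx": 0, "ry": 0, "rz": 5},
  {"dx": 4, "dy": -110, "dz": -145, "rx": 0, "ry": 0, "rz": 6},
  {"dx": 5, "dy": -140, "dz": -145, "rx": 0, "ry": 0, "rz": 7},
], fingers=0.3)

```text
t: 4.93
eef_pos: [606.7, -56.2, 344.9]
tcp_rot: [3.14, -0.002, 2.393]
ft_force: [-0.1, -0.6, -1.7]
opening: 0.405
```

>>> play_rows([
  {"dx": -15, "dy": -17, "dz": 0, "rx": 0, "ry": 0, "rz": 1},
  {"dx": -35, "dy": -40, "dz": 0, "rx": 0, "ry": 0, "rz": 2},
  {"dx": -52, "dy": -60, "dz": 0, "rx": 0, "ry": 0, "rz": 3},
  {"dx": -68, "dy": -79, "dz": 0, "rx": 0, "ry": 0, "rz": 4.1},
  {"dx": -79, "dy": -91, "dz": 0, "rx": 0, "ry": 0, "rz": 5.2},
  {"dx": -83.7, "dy": -97, "dz": 0, "rx": 0, "ry": 0, "rz": 6.3},
  {"dx": -83.7, "dy": -97, "dz": 0, "rx": 0, "ry": 0, "rz": 7.4},
  {"dx": -83.7, "dy": -97, "dz": 0, "rx": 0, "ry": 0, "rz": 7.85},
], fingers=0.3)

```text
t: 5.6
eef_pos: [601.8, -185.0, 344.3]
tcp_rot: [-3.14, -0.003, 1.562]
ft_force: [0.0, -0.4, -0.2]
opening: 0.407
```

```bash
python3 - <<'E'
from h import *
s=cam("side"); crop(s,310,180,430,280,6,"p1.png"); c=cam("top"); crop(c,380,120,500,220,5,"p1t.png"); print(env.state()["eef_pos"],env.state()["tcp_rot"],env.state()["ft_force"])
E
```

```text
[ 601.88867934 -184.38461799  344.39844323] [-3.14030867e+00 -2.84112430e-03  1.56937854e+00] [-0.26178678  0.12367485 -0.92835717]
```

View pics/p1.png

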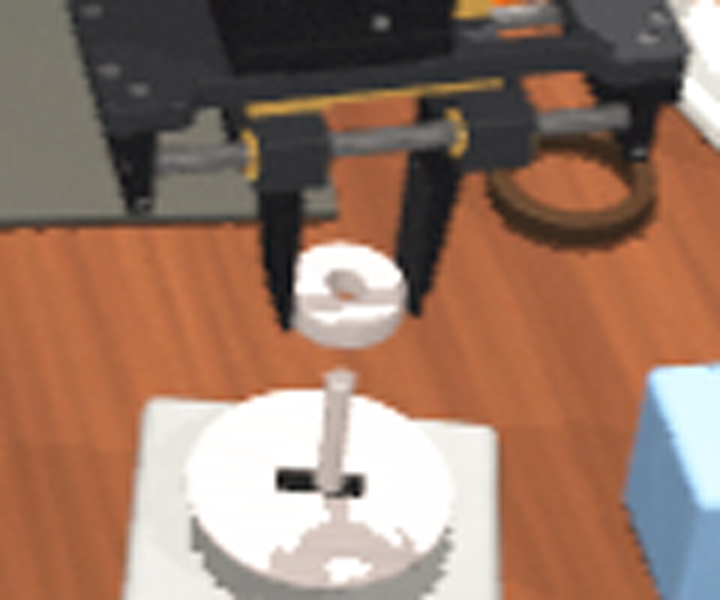

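View pics/p1t.png

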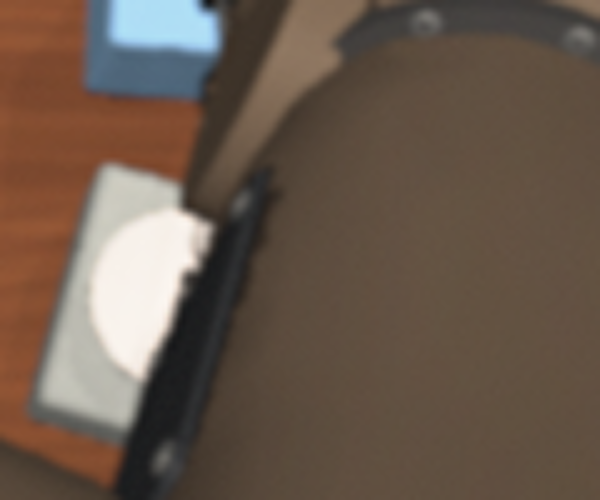

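```bash
python3 - <<'E'
from h import *
s=cam("side")
t=lambda p:((proj(s,p)-[310,180])*6+2.5).round(1)
print("ring top",t([602.4,-184.4,163]),"bottom",t([602.4,-184.4,151]))
print("outer L/R",t([582.4,-184.4,157]),t([622.4,-184.4,157]))
for p in([602,-184.1,118.5],[602.8,-185.5,118.5],[602,-184.1,67],[602.8,-185.5,67]):print(p,t(p))
E
```

```text
ring top [347.5 276.6] bottom [344.5 303.2]
outer L/R [287.  296.7] [404.7 283.3]
[602, -184.1, 118.5] [335.1 372.7]
[602.8, -185.5, 118.5] [338.5 375.3]
[602, -184.1, 67] [323.2 477.7]
[602.8, -185.5, 67] [326.4 480.3]
```

The side view shows the ring held level, with its bore near crop (347,285) and the spindle tip at (341,376). The ring needs to go about 1 mm in +X. Lowering gently, checking force against height.

>>> play_rows([
  {"dx": 0.4, "dy": 1, "dz": 12, "rx": 0, "ry": 0, "rz": 0},
  {"dx": 0.4, "dy": 1, "dz": 24, "rx": 0, "ry": 0, "rz": 0},
  {"dx": 0.4, "dy": 1, "dz": 30, "rx": 0, "ry": 0, "rz": 0},
  {"dx": 0.4, "dy": 1, "dz": 32, "rx": 0, "ry": 0, "rz": 0},
  {"dx": 0.4, "dy": 1, "dz": 34, "rx": 0, "ry": 0, "rz": 0},
  {"dx": 0.4, "dy": 1, "dz": 36, "rx": 0, "ry": 0, "rz": 0},
  {"dx": 0.4, "dy": 1, "dz": 36, "rx": 0, "ry": 0, "rz": 0},
], fingers=0.3)

```text
t: 6.33
eef_pos: [602.9, -183.7, 308.2]
tcp_rot: [-3.14, -0.003, 1.572]
ft_force: [-0.6, -0.5, -1.2]
opening: 0.406
```

```bash
python3 - <<'E'
from h import *
s=cam("side"); crop(s,310,200,410,350,4,"p2.png");print(env.state()["eef_pos"],env.state()["tcp_rot"],env.state()["ft_force"])
E
```

```text
[ 602.92266004 -183.76179558  308.48716779] [-3.14050654e+00 -2.70734692e-03  1.57224973e+00] [ 0.11901139 -0.1085055  -0.60766616]
```

View pics/p2.png

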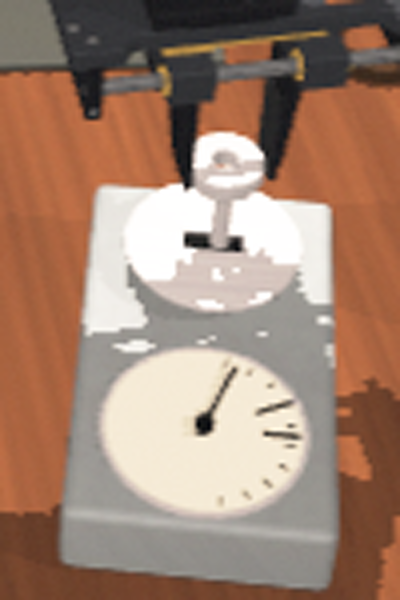

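The spindle tip seems to show inside the bore at crop (228,155), the force is about zero and the needle hasn't moved. Continuing slowly.

>>> play_rows([
  {"dx": 0, "dy": 0, "dz": 2, "rx": 0, "ry": 0, "rz": 0},
  {"dx": 0, "dy": 0, "dz": 4, "rx": 0, "ry": 0, "rz": 0},
  {"dx": 0, "dy": 0, "dz": 6, "rx": 0, "ry": 0, "rz": 0},
  {"dx": 0, "dy": 0, "dz": 7, "rx": 0, "ry": 0, "rz": 0},
  {"dx": 0, "dy": 0, "dz": 7, "rx": 0, "ry": 0, "rz": 0},
], fingers=0.3)

```text
t: 6.8
eef_pos: [602.9, -183.7, 301.2]
tcp_rot: [-3.14, -0.003, 1.572]
ft_force: [0.1, -0.1, -0.5]
opening: 0.402
```

```bash
python3 - <<'E'
from h import *
s=cam("side"); crop(s,310,200,410,350,4,"p3.png");print(env.state()["eef_pos"],env.state()["tcp_rot"],env.state()["ft_force"],env.state()["moment"])
E
```

```text
[ 602.90839771 -183.73744282  301.34321989] [-3.14033709e+00 -2.84913955e-03  1.57215767e+00] [-0.04604366  0.02045434 -0.87784346] [-0.11370203  0.02971608 -0.00635123]
```

View pics/p3.png

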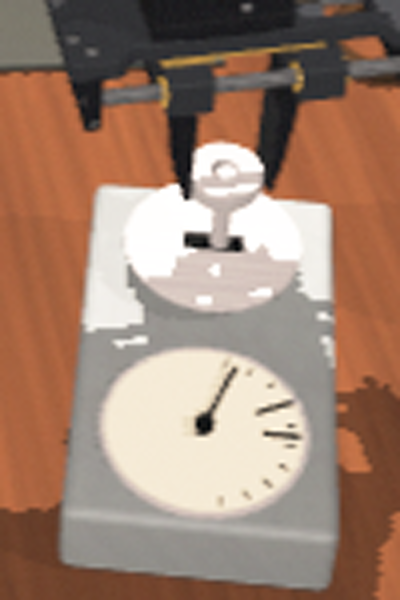

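It is threaded: the tip shows inside the bore and the force is zero with the ring's underside near z = 108. Going down the spindle.

>>> play_rows([
  {"dx": 0, "dy": 0, "dz": 6, "rx": 0, "ry": 0, "rz": 0},
  {"dx": 0, "dy": 0, "dz": 12, "rx": 0, "ry": 0, "rz": 0},
  {"dx": 0, "dy": 0, "dz": 18, "rx": 0, "ry": 0, "rz": 0},
  {"dx": 0, "dy": 0, "dz": 24, "rx": 0, "ry": 0, "rz": 0},
  {"dx": 0, "dy": 0, "dz": 30, "rx": 0, "ry": 0, "rz": 0},
  {"dx": 0, "dy": 0, "dz": 34, "rx": 0, "ry": 0, "rz": 0},
  {"dx": 0, "dy": 0, "dz": 36, "rx": 0, "ry": 0, "rz": 0},
  {"dx": 0, "dy": 0, "dz": 36, "rx": 0, "ry": 0, "rz": 0},
], fingers=0.3)

```text
t: 7.52
eef_pos: [602.8, -183.6, 264.7]
tcp_rot: [-3.14, -0.003, 1.572]
ft_force: [0.5, -0.4, -1.3]
opening: 0.409
```

>>> play_rows([
  {"dx": 0, "dy": 0, "dz": 2, "rx": 0, "ry": 0, "rz": 0},
  {"dx": 0, "dy": 0, "dz": 4, "rx": 0, "ry": 0, "rz": 0},
  {"dx": 0, "dy": 0, "dz": 4, "rx": 0, "ry": 0, "rz": 0},
], fingers=0.3)

```text
t: 7.77
eef_pos: [602.8, -183.6, 260.5]
tcp_rot: [-3.139, -0.003, 1.572]
ft_force: [0.6, 0.5, -1.9]
opening: 0.405
```

```bash
python3 - <<'E'
from h import *
s=cam("side"); crop(s,310,200,410,350,4,"p4.png");print(env.state()["eef_pos"],env.state()["tcp_rot"],env.state()["ft_force"],env.state()["moment"])
E
```

```text
[ 602.79442362 -183.60190591  260.67849951] [-3.13939763 -0.00319818  1.57220605] [-0.45765186  0.10140139 -1.36011956] [-0.09205453  0.00824641 -0.01546461]
```

View pics/p4.png

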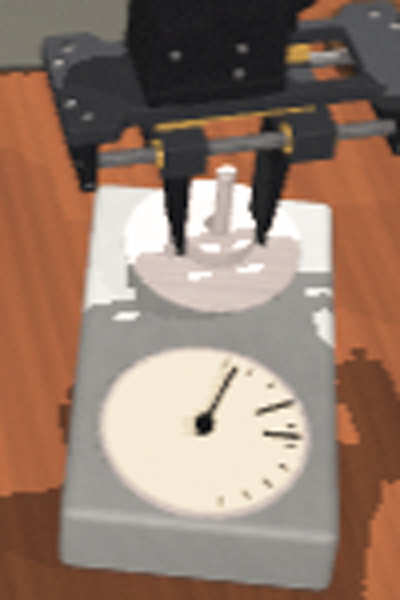

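The ring is down the spindle and nearly on the pan, with the needle still unchanged. Lowering a bit more until contact.

>>> play_rows([
  {"dx": 0, "dy": 0, "dz": 1, "rx": 0, "ry": 0, "rz": 0},
  {"dx": 0, "dy": 0, "dz": 2, "rx": 0, "ry": 0, "rz": 0},
  {"dx": 0, "dy": 0, "dz": 2, "rx": 0, "ry": 0, "rz": 0},
  {"dx": 0, "dy": 0, "dz": 2, "rx": 0, "ry": 0, "rz": 0},
], fingers=0.3)

```text
t: 8.15
eef_pos: [602.9, -183.6, 258.8]
tcp_rot: [-3.14, -0.003, 1.572]
ft_force: [1.0, 0.0, 0.7]
opening: 0.405
```

```bash
cat >> h.py <<'E'
def st(name=None):
    e=env.state(); 
    if name: crop(cam("side"),310,200,410,350,4,name)
    print(round(e["t"],2),e["eef_pos"].round(1),e["tcp_rot"].round(3),e["ft_force"].round(2),round(e["opening"],3))
E
python3 - <<'E'
from h import *
st("p5.png")
E
```

```text
8.15 [ 602.9 -183.6  258.8] [-3.140e+00 -3.000e-03  1.572e+00] [1.03 0.04 0.7 ] 0.405
```

View pics/p5.png

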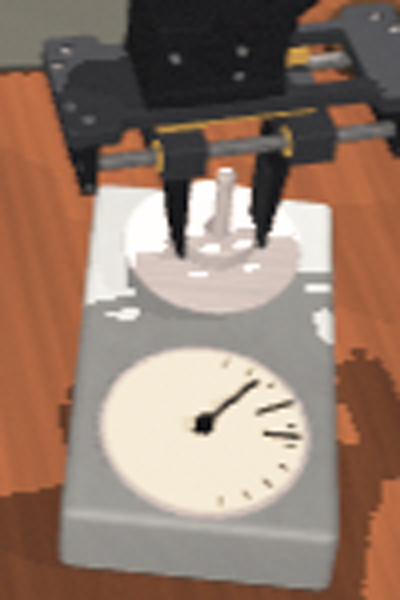

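The needle moved by about 0.3 rad, so the ring rests on the pan. Releasing.

>>> play_rows([
  {"dx": 0, "dy": 0, "dz": 0, "rx": 0, "ry": 0, "rz": 0},
  {"dx": 0, "dy": 0, "dz": 0, "rx": 0, "ry": 0, "rz": 0},
  {"dx": 0, "dy": 0, "dz": 0, "rx": 0, "ry": 0, "rz": 0},
], fingers=0.54)

```text
t: 8.45
eef_pos: [602.9, -183.6, 258.9]
tcp_rot: [-3.14, -0.003, 1.572]
ft_force: [0.6, -0.2, 0.1]
opening: 0.526
```

```bash
python3 - <<'E'
from h import *
st("p6.png")
E
```

```text
8.45 [ 602.9 -183.6  258.9] [-3.140e+00 -3.000e-03  1.572e+00] [ 0.58 -0.22  0.12] 0.526
```

View pics/p6.png

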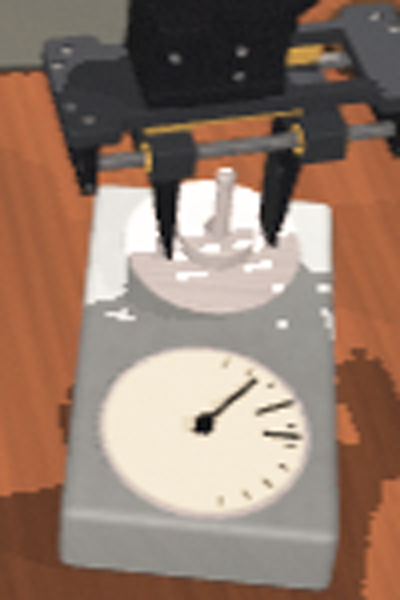

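The first ring is free and flat. Lifting clear and going to the ring at (292,228), about (484.5, 119).

>>> play_rows([
  {"dx": 0, "dy": 0, "dz": -15, "rx": 0, "ry": 0, "rz": 0},
  {"dx": 0, "dy": 0, "dz": -45, "rx": 0, "ry": 0, "rz": 0},
  {"dx": 0, "dy": 0, "dz": -85, "rx": 0, "ry": 0, "rz": 0},
  {"dx": 35, "dy": -14, "dz": -90, "rx": 0, "ry": 0, "rz": 0},
  {"dx": 73, "dy": -28, "dz": -90, "rx": 0, "ry": 0, "rz": 0},
  {"dx": 111, "dy": -43, "dz": -90, "rx": 0, "ry": 0, "rz": 0},
  {"dx": 149, "dy": -58, "dz": -90, "rx": 0, "ry": 0, "rz": 0},
  {"dx": 187, "dy": -73, "dz": -90, "rx": 0, "ry": 0, "rz": 0},
], fingers=0.7)

```text
t: 9.17
eef_pos: [528.6, 4.4, 349.8]
tcp_rot: [-3.14, -0.003, 1.572]
ft_force: [1.3, 0.8, -0.2]
opening: 0.7
```

```bash
python3 - <<'E'
from h import *
st()
s=cam("side"); crop(s,310,220,410,350,4,"d1.png");c=cam("top"); crop(c,380,145,500,235,6,"d1t.png")
E
```

```text
9.17 [528.6   4.4 349.8] [-3.140e+00 -3.000e-03  1.572e+00] [ 1.28  0.8  -0.15] 0.7
```

View pics/d1.png

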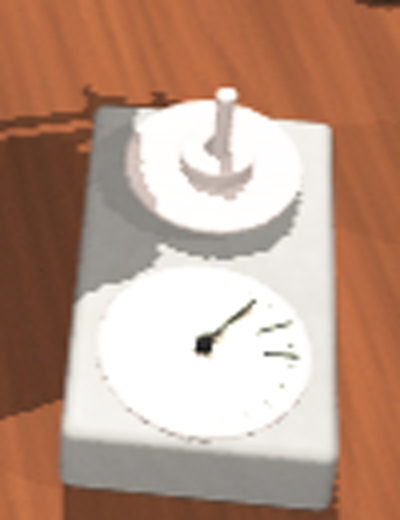

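View pics/d1t.png

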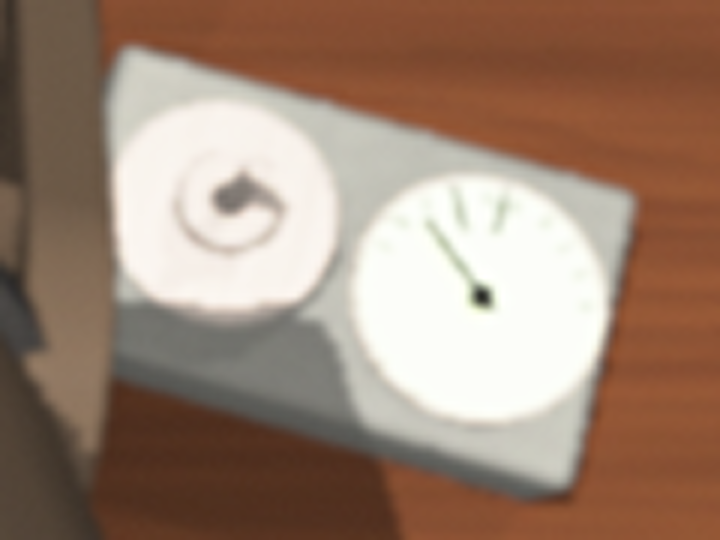

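The first ring lies flat around the spindle. In the top crop the needle tip is at (430,222) about centre (481,296), and the 0.90 mark is near (460,205). That reads about 0.52, up 0.32 from about 0.20, so three rings should give about 1.16. On to ring two.

>>> play_rows([
  {"dx": 36, "dy": -14, "dz": 0, "rx": 0, "ry": 0, "rz": 0},
  {"dx": 72, "dy": -28, "dz": 15, "rx": 0, "ry": 0, "rz": 0},
  {"dx": 100, "dy": -39, "dz": 40, "rx": 0, "ry": 0, "rz": 0},
  {"dx": 114, "dy": -44, "dz": 75, "rx": 0, "ry": 0, "rz": 0},
  {"dx": 114.5, "dy": -44, "dz": 105, "rx": 0, "ry": 0, "rz": 0},
  {"dx": 114.5, "dy": -44, "dz": 120, "rx": 0, "ry": 0, "rz": 0},
  {"dx": 114.5, "dy": -44, "dz": 120, "rx": 0, "ry": 0, "rz": 0},
], fingers=0.7)

```text
t: 9.85
eef_pos: [482.4, 121.7, 227.7]
tcp_rot: [-3.134, -0.003, 1.577]
ft_force: [-0.9, 0.3, 0.2]
opening: 0.697
```

```bash
python3 - <<'E'
from h import *
st()
s=cam("side"); crop(s,240,110,390,230,5,"g2.png")
E
```

```text
9.85 [482.4 121.7 227.7] [-3.134e+00 -3.000e-03  1.577e+00] [-0.87  0.29  0.2 ] 0.697
```

View pics/g2.png

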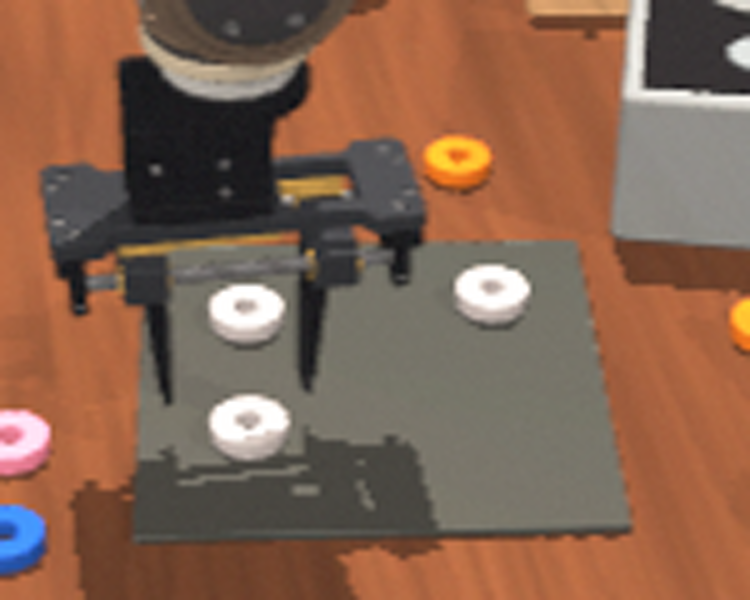

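Over the grey ring at crop (250,425). Lowering, then gripping.

>>> play_rows([
  {"dx": -2.8, "dy": 2.3, "dz": 10, "rx": 0, "ry": 0, "rz": 0},
  {"dx": -2.8, "dy": 2.3, "dz": 22, "rx": 0, "ry": 0, "rz": 0},
  {"dx": -2.8, "dy": 2.3, "dz": 28, "rx": 0, "ry": 0, "rz": 0},
  {"dx": -2.8, "dy": 2.3, "dz": 28, "rx": 0, "ry": 0, "rz": 0},
  {"dx": -2.8, "dy": 2.3, "dz": 28, "rx": 0, "ry": 0, "rz": 0},
], fingers=0.7)

```text
t: 10.32
eef_pos: [485.3, 118.5, 201.7]
tcp_rot: [-3.136, -0.003, 1.576]
ft_force: [0.2, -1.5, -0.5]
opening: 0.704
```

>>> play_rows([
  {"dx": 0, "dy": 0, "dz": 0, "rx": 0, "ry": 0, "rz": 0},
  {"dx": 0, "dy": 0, "dz": 0, "rx": 0, "ry": 0, "rz": 0},
  {"dx": 0, "dy": 0, "dz": 0, "rx": 0, "ry": 0, "rz": 0},
  {"dx": 0, "dy": 0, "dz": 0, "rx": 0, "ry": 0, "rz": 0},
  {"dx": 0, "dy": 0, "dz": 0, "rx": 0, "ry": 0, "rz": 0},
  {"dx": 0, "dy": 0, "dz": 0, "rx": 0, "ry": 0, "rz": 0},
], fingers=0.3)

```text
t: 10.82
eef_pos: [485.5, 118.6, 202.0]
tcp_rot: [-3.137, -0.003, 1.576]
ft_force: [0.5, -0.4, 2.9]
opening: 0.406
```

Gripped, but 2.6 mm higher than the first ring. The 90° regrip will also take out that height difference.

>>> play_rows([
  {"dx": 0, "dy": 0, "dz": 0, "rx": 0, "ry": 0, "rz": 0},
  {"dx": 0, "dy": 0, "dz": 2.6, "rx": 0, "ry": 0, "rz": 0},
  {"dx": 0, "dy": 0, "dz": 2.6, "rx": 0, "ry": 0, "rz": -1},
  {"dx": 0, "dy": 0, "dz": 2.6, "rx": 0, "ry": 0, "rz": -2},
  {"dx": 0, "dy": 0, "dz": 2.6, "rx": 0, "ry": 0, "rz": -3.1},
  {"dx": 0, "dy": 0, "dz": 2.6, "rx": 0, "ry": 0, "rz": -4.2},
  {"dx": 0, "dy": 0, "dz": 2.6, "rx": 0, "ry": 0, "rz": -5.3},
  {"dx": 0, "dy": 0, "dz": 2.6, "rx": 0, "ry": 0, "rz": -6.4},
], fingers=0.52)

```text
t: 11.48
eef_pos: [485.4, 118.6, 199.2]
tcp_rot: [-3.14, -0.006, 2.252]
ft_force: [-0.6, -0.1, 0.6]
opening: 0.517
```

>>> play_rows([
  {"dx": 0, "dy": 0, "dz": 0, "rx": 0, "ry": 0, "rz": -1.1},
  {"dx": 0, "dy": 0, "dz": 0, "rx": 0, "ry": 0, "rz": -2.2},
  {"dx": 0, "dy": 0, "dz": 0, "rx": 0, "ry": 0, "rz": -3.3},
  {"dx": 0, "dy": 0, "dz": 0, "rx": 0, "ry": 0, "rz": -4.4},
  {"dx": 0, "dy": 0, "dz": 0, "rx": 0, "ry": 0, "rz": -5.5},
  {"dx": 0, "dy": 0, "dz": 0, "rx": 0, "ry": 0, "rz": -6.6},
  {"dx": 0, "dy": 0, "dz": 0, "rx": 0, "ry": 0, "rz": -7.7},
  {"dx": 0, "dy": 0, "dz": 0, "rx": 0, "ry": 0, "rz": -8.4},
], fingers=0.52)

```text
t: 12.15
eef_pos: [485.2, 118.6, 198.8]
tcp_rot: [3.138, -0.006, 3.138]
ft_force: [0.2, -0.0, -0.2]
opening: 0.522
```

>>> play_rows([
  {"dx": 0, "dy": 0, "dz": 0, "rx": 0, "ry": 0, "rz": 0},
  {"dx": 0, "dy": 0, "dz": 0, "rx": 0, "ry": 0, "rz": 0},
  {"dx": 0, "dy": 0, "dz": 0, "rx": 0, "ry": 0, "rz": 0},
  {"dx": 0, "dy": 0, "dz": 0, "rx": 0, "ry": 0, "rz": 0},
  {"dx": 0, "dy": 0, "dz": 0, "rx": 0, "ry": 0, "rz": 0},
], fingers=0.3)

```text
t: 12.57
eef_pos: [485.2, 118.6, 198.7]
tcp_rot: [3.138, -0.006, 3.137]
ft_force: [-0.9, 0.1, -0.9]
opening: 0.41
```

>>> play_rows([
  {"dx": 0, "dy": 0, "dz": -20, "rx": 0, "ry": 0, "rz": 0},
  {"dx": 0, "dy": 0, "dz": -50, "rx": 0, "ry": 0, "rz": 1},
  {"dx": 0, "dy": 0, "dz": -85, "rx": 0, "ry": 0, "rz": 2},
  {"dx": -4, "dy": -10, "dz": -120, "rx": 0, "ry": 0, "rz": 3},
  {"dx": -16, "dy": -40, "dz": -140, "rx": 0, "ry": 0, "rz": 4},
  {"dx": -29, "dy": -75, "dz": -146, "rx": 0, "ry": 0, "rz": 5},
  {"dx": -43, "dy": -110, "dz": -146, "rx": 0, "ry": 0, "rz": 6},
  {"dx": -57, "dy": -145, "dz": -146, "rx": 0, "ry": 0, "rz": 7},
], fingers=0.3)

```text
t: 13.23
eef_pos: [542.5, -28.6, 344.9]
tcp_rot: [-3.141, -0.005, 2.398]
ft_force: [1.2, -0.1, -0.8]
opening: 0.413
```

>>> play_rows([
  {"dx": -32, "dy": -16, "dz": 0, "rx": 0, "ry": 0, "rz": 1},
  {"dx": -66, "dy": -32, "dz": 0, "rx": 0, "ry": 0, "rz": 2},
  {"dx": -98, "dy": -48, "dz": 0, "rx": 0, "ry": 0, "rz": 3.1},
  {"dx": -124, "dy": -61, "dz": 0, "rx": 0, "ry": 0, "rz": 4.2},
  {"dx": -142, "dy": -70, "dz": 0, "rx": 0, "ry": 0, "rz": 5.3},
  {"dx": -149.5, "dy": -73.3, "dz": 0, "rx": 0, "ry": 0, "rz": 6.4},
  {"dx": -149.5, "dy": -73.3, "dz": 0, "rx": 0, "ry": 0, "rz": 7.5},
  {"dx": -149.5, "dy": -73.3, "dz": 0, "rx": 0, "ry": 0, "rz": 7.9},
], fingers=0.3)

```text
t: 13.9
eef_pos: [602.9, -184.6, 343.6]
tcp_rot: [-3.137, -0.003, 1.562]
ft_force: [-0.3, 0.0, -0.6]
opening: 0.412
```

```bash
python3 - <<'E'
from h import *
from scipy.spatial.transform import Rotation as R
def ringpos():
    e=env.state(); return e["eef_pos"]+187*R.from_euler("xyz",e["tcp_rot"]).as_matrix()[:,2]
print("target",np.array([602.9,-183.65])+187*R.from_euler("xyz",[-3.140,-.003,1.572]).as_matrix()[:2,2])
s=cam("side"); crop(s,310,180,430,280,6,"q1.png"); st();print(ringpos())
E
```

```text
target [ 602.60149886 -183.08936044]
13.95 [ 602.8 -184.2  343.7] [-3.137e+00 -3.000e-03  1.563e+00] [-0.82 -0.37 -0.23] 0.411
[ 601.91578903 -183.58347189  156.70410244]
```

View pics/q1.png

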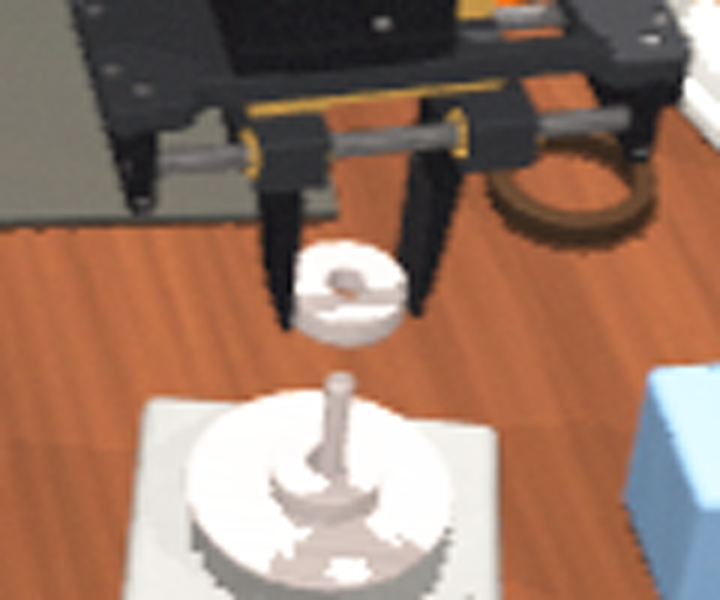

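The ring is held level above the spindle. A small correction (+0.7 in X, +0.4 in Y), then gently down to just past the tip.

>>> play_rows([
  {"dx": 0.4, "dy": 0.7, "dz": 12, "rx": 0, "ry": 0, "rz": 0},
  {"dx": 0.4, "dy": 0.7, "dz": 24, "rx": 0, "ry": 0, "rz": 0},
  {"dx": 0.4, "dy": 0.7, "dz": 30, "rx": 0, "ry": 0, "rz": 0},
  {"dx": 0.4, "dy": 0.7, "dz": 33, "rx": 0, "ry": 0, "rz": 0},
  {"dx": 0.4, "dy": 0.7, "dz": 36, "rx": 0, "ry": 0, "rz": 0},
  {"dx": 0.4, "dy": 0.7, "dz": 39, "rx": 0, "ry": 0, "rz": 0},
  {"dx": 0.4, "dy": 0.7, "dz": 40, "rx": 0, "ry": 0, "rz": 0},
  {"dx": 0.4, "dy": 0.7, "dz": 40, "rx": 0, "ry": 0, "rz": 0},
], fingers=0.3)

```text
t: 14.62
eef_pos: [603.3, -183.7, 303.6]
tcp_rot: [-3.137, -0.003, 1.563]
ft_force: [0.2, 0.5, 0.0]
opening: 0.414
```

```bash
python3 - <<'E'
from h import *
st("q2.png")
E
```

```text
14.62 [ 603.3 -183.7  303.6] [-3.137e+00 -3.000e-03  1.563e+00] [0.16 0.53 0.03] 0.414
```

View pics/q2.png

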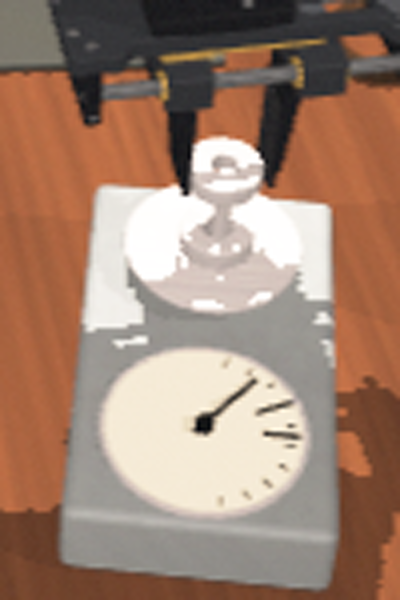

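The needle is unmoved with the ring's underside below the tip, so it is threaded. Lowering toward the first ring.

>>> play_rows([
  {"dx": 0, "dy": 0, "dz": 4, "rx": 0, "ry": 0, "rz": 0},
  {"dx": 0, "dy": 0, "dz": 9, "rx": 0, "ry": 0, "rz": 0},
  {"dx": 0, "dy": 0, "dz": 15, "rx": 0, "ry": 0, "rz": 0},
  {"dx": 0, "dy": 0, "dz": 21, "rx": 0, "ry": 0, "rz": 0},
  {"dx": 0, "dy": 0, "dz": 26, "rx": 0, "ry": 0, "rz": 0},
  {"dx": 0, "dy": 0, "dz": 29, "rx": 0, "ry": 0, "rz": 0},
  {"dx": 0, "dy": 0, "dz": 30, "rx": 0, "ry": 0, "rz": 0},
  {"dx": 0, "dy": 0, "dz": 30, "rx": 0, "ry": 0, "rz": 0},
], fingers=0.3)

```text
t: 15.33
eef_pos: [603.2, -183.6, 273.5]
tcp_rot: [-3.136, -0.003, 1.563]
ft_force: [-0.4, 0.1, -0.7]
opening: 0.409
```

>>> play_rows([
  {"dx": 0, "dy": 0, "dz": 1, "rx": 0, "ry": 0, "rz": 0},
  {"dx": 0, "dy": 0, "dz": 2, "rx": 0, "ry": 0, "rz": 0},
  {"dx": 0, "dy": 0, "dz": 3, "rx": 0, "ry": 0, "rz": 0},
  {"dx": 0, "dy": 0, "dz": 4, "rx": 0, "ry": 0, "rz": 0},
  {"dx": 0, "dy": 0, "dz": 4, "rx": 0, "ry": 0, "rz": 0},
], fingers=0.3)

```text
t: 15.75
eef_pos: [603.2, -183.6, 269.4]
tcp_rot: [-3.137, -0.003, 1.563]
ft_force: [-0.0, 0.5, -0.8]
opening: 0.413
```

```bash
python3 - <<'E'
from h import *
st("q3.png")
E
```

```text
15.75 [ 603.2 -183.6  269.4] [-3.137e+00 -3.000e-03  1.563e+00] [-0.01  0.46 -0.76] 0.413
```

View pics/q3.png

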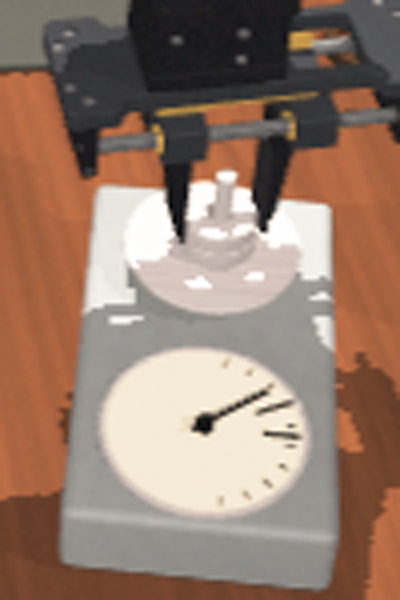

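The needle has moved close to a full ring's worth, so it is in contact. Another 0.6 mm down, then release.

>>> play_rows([
  {"dx": 0, "dy": 0, "dz": 0.6, "rx": 0, "ry": 0, "rz": 0},
  {"dx": 0, "dy": 0, "dz": 0.6, "rx": 0, "ry": 0, "rz": 0},
  {"dx": 0, "dy": 0, "dz": 0.6, "rx": 0, "ry": 0, "rz": 0},
], fingers=0.3)

```text
t: 16.05
eef_pos: [603.2, -183.6, 269.0]
tcp_rot: [-3.137, -0.003, 1.563]
ft_force: [-0.2, -0.1, 0.2]
opening: 0.414
```

>>> play_rows([
  {"dx": 0, "dy": 0, "dz": 0, "rx": 0, "ry": 0, "rz": 0},
  {"dx": 0, "dy": 0, "dz": 0, "rx": 0, "ry": 0, "rz": 0},
  {"dx": 0, "dy": 0, "dz": 0, "rx": 0, "ry": 0, "rz": 0},
], fingers=0.54)

```text
t: 16.3
eef_pos: [603.3, -183.6, 269.0]
tcp_rot: [-3.137, -0.003, 1.563]
ft_force: [0.2, -0.2, 0.1]
opening: 0.53
```

```bash
python3 - <<'E'
from h import *
st("q4.png")
E
```

```text
16.3 [ 603.3 -183.6  269. ] [-3.137e+00 -3.000e-03  1.563e+00] [ 0.23 -0.18  0.1 ] 0.53
```

View pics/q4.png

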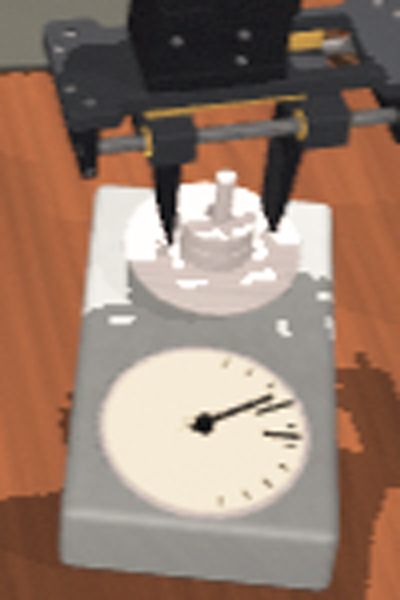

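Ring two is released and flat on the first. Lifting clear to read the needle.

>>> play_rows([
  {"dx": 0, "dy": 0, "dz": -15, "rx": 0, "ry": 0, "rz": 0},
  {"dx": 0, "dy": 0, "dz": -45, "rx": 0, "ry": 0, "rz": 0},
  {"dx": 0, "dy": 0, "dz": -75, "rx": 0, "ry": 0, "rz": 0},
  {"dx": 33, "dy": 3, "dz": -80, "rx": 0, "ry": 0, "rz": 0},
  {"dx": 73, "dy": 6, "dz": -80, "rx": 0, "ry": 0, "rz": 0},
  {"dx": 113, "dy": 9, "dz": -80, "rx": 0, "ry": 0, "rz": 0},
  {"dx": 153, "dy": 12, "dz": -80, "rx": 0, "ry": 0, "rz": 0},
  {"dx": 193, "dy": 15, "dz": -80, "rx": 0, "ry": 0, "rz": 0},
], fingers=0.7)

```text
t: 17.02
eef_pos: [619.9, 10.7, 349.8]
tcp_rot: [-3.137, -0.003, 1.563]
ft_force: [1.3, -0.7, -0.2]
opening: 0.699
```

```bash
python3 - <<'E'
from h import *
st("e1.png")
c=cam("top"); crop(c,380,145,500,235,6,"e1t.png")
E
```

```text
17.02 [619.9  10.7 349.8] [-3.137e+00 -3.000e-03  1.563e+00] [ 1.27 -0.7  -0.24] 0.699
```

View pics/e1.png

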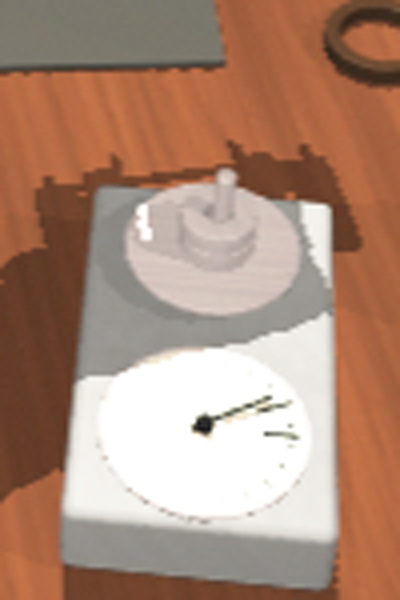

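View pics/e1t.png

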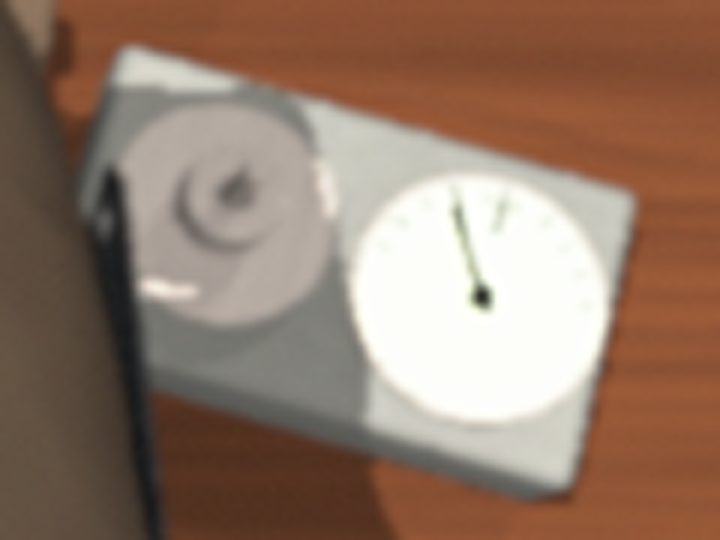

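Two rings lie flat and threaded. The needle tip is at (457,205), just before the first long mark, which reads about 0.86 and is short of 0.90. A third ring should bring it to about 1.19. Fetching the ring at (257,169).

>>> play_rows([
  {"dx": 38, "dy": 2, "dz": 0, "rx": 0, "ry": 0, "rz": 0},
  {"dx": 76, "dy": 5, "dz": 0, "rx": 0, "ry": 0, "rz": 0},
  {"dx": 114, "dy": 7, "dz": 10, "rx": 0, "ry": 0, "rz": 0},
  {"dx": 150, "dy": 9, "dz": 25, "rx": 0, "ry": 0, "rz": 0},
  {"dx": 182, "dy": 11, "dz": 45, "rx": 0, "ry": 0, "rz": 0},
  {"dx": 199, "dy": 12, "dz": 75, "rx": 0, "ry": 0, "rz": 0},
  {"dx": 202.5, "dy": 12.4, "dz": 105, "rx": 0, "ry": 0, "rz": 0},
  {"dx": 202.5, "dy": 12.4, "dz": 118, "rx": 0, "ry": 0, "rz": 0},
], fingers=0.7)

```text
t: 17.78
eef_pos: [631.6, 217.7, 228.8]
tcp_rot: [-3.133, -0.003, 1.57]
ft_force: [-0.6, 0.3, -0.1]
opening: 0.698
```

>>> play_rows([
  {"dx": 0, "dy": 0, "dz": 0, "rx": 0, "ry": 0, "rz": 0},
], fingers=0.7)

```text
t: 17.87
eef_pos: [631.3, 217.1, 226.2]
tcp_rot: [-3.129, -0.002, 1.57]
ft_force: [0.2, -0.5, 0.3]
opening: 0.7
```

```bash
python3 - <<'E'
from h import *
s=cam("side"); crop(s,260,90,410,210,5,"g3.png");st()
E
```

```text
17.92 [631.5 217.  227.3] [-3.130e+00 -2.000e-03  1.569e+00] [-0.15  0.42 -0.78] 0.699
```

View pics/g3.png

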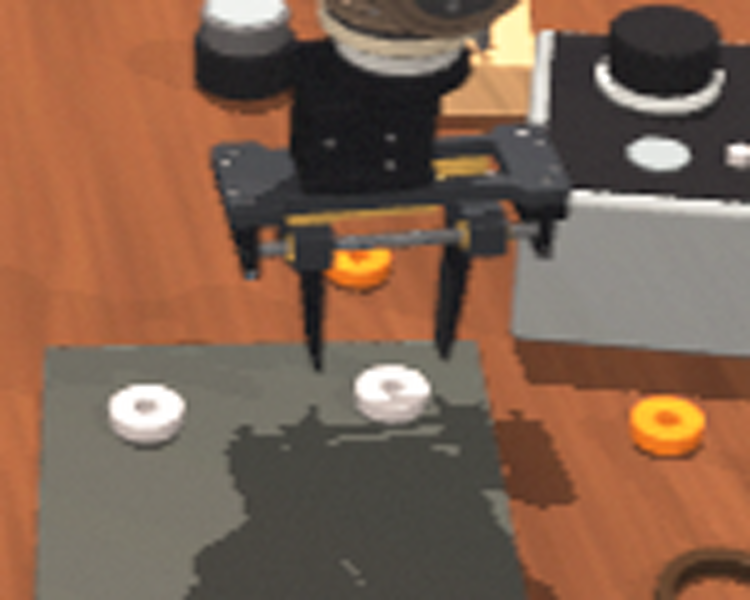

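Over the grey ring at crop (392,390). I'm correcting the small tool tilt as I lower.

>>> play_rows([
  {"dx": -3.6, "dy": 2.3, "dz": 10, "rx": -0.11, "ry": 0, "rz": 0},
  {"dx": -3.6, "dy": 2.3, "dz": 22, "rx": -0.11, "ry": 0, "rz": 0},
  {"dx": -3.6, "dy": 2.3, "dz": 28, "rx": -0.11, "ry": 0, "rz": 0},
  {"dx": -3.6, "dy": 2.3, "dz": 28, "rx": -0.11, "ry": 0, "rz": 0},
  {"dx": -3.6, "dy": 2.3, "dz": 28, "rx": -0.11, "ry": 0, "rz": 0},
], fingers=0.7)

```text
t: 18.33
eef_pos: [633.6, 213.2, 199.7]
tcp_rot: [-3.141, -0.002, 1.569]
ft_force: [0.2, -0.8, -0.2]
opening: 0.703
```

```bash
python3 - <<'E'
from h import *
s=cam("side"); crop(s,260,90,410,210,5,"g4.png");st()
E
```

```text
18.38 [633.7 213.4 200. ] [ 3.141e+00 -2.000e-03  1.569e+00] [0.28 0.68 0.18] 0.7
```

View pics/g4.png

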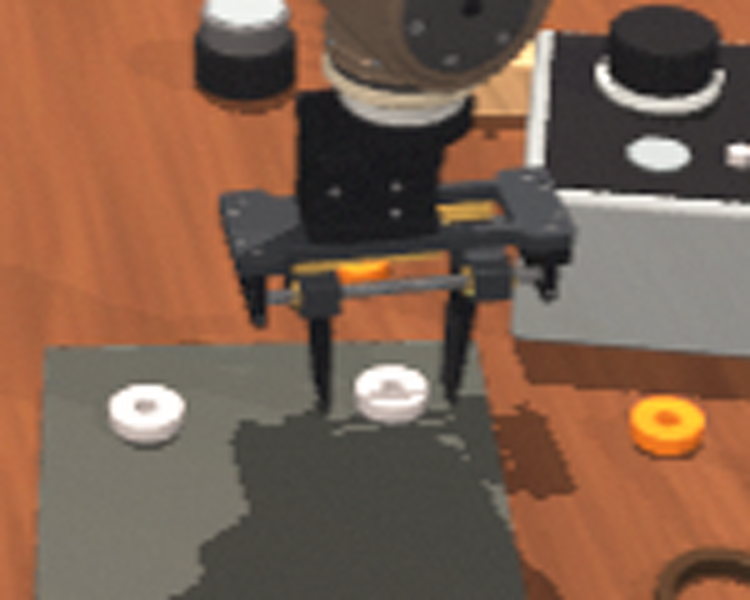

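The fingers straddle the ring evenly. Closing, then the 90° regrip.

>>> play_rows([
  {"dx": 0, "dy": 0, "dz": 0.6, "rx": 0, "ry": 0, "rz": 0},
  {"dx": 0, "dy": 0, "dz": 0.6, "rx": 0, "ry": 0, "rz": 0},
  {"dx": 0, "dy": 0, "dz": 0.6, "rx": 0, "ry": 0, "rz": 0},
  {"dx": 0, "dy": 0, "dz": 0.6, "rx": 0, "ry": 0, "rz": 0},
  {"dx": 0, "dy": 0, "dz": 0.6, "rx": 0, "ry": 0, "rz": 0},
  {"dx": 0, "dy": 0, "dz": 0.6, "rx": 0, "ry": 0, "rz": 0},
], fingers=0.3)

```text
t: 18.88
eef_pos: [633.8, 213.4, 199.6]
tcp_rot: [3.141, -0.003, 1.569]
ft_force: [1.4, -0.4, 2.1]
opening: 0.412
```

>>> play_rows([
  {"dx": 0, "dy": 0, "dz": 0, "rx": 0, "ry": 0, "rz": 0},
  {"dx": 0, "dy": 0, "dz": 0, "rx": 0, "ry": 0, "rz": 0},
  {"dx": 0, "dy": 0, "dz": 0, "rx": 0, "ry": 0, "rz": -1},
  {"dx": 0, "dy": 0, "dz": 0, "rx": 0, "ry": 0, "rz": -2},
  {"dx": 0, "dy": 0, "dz": 0, "rx": 0, "ry": 0, "rz": -3.1},
  {"dx": 0, "dy": 0, "dz": 0, "rx": 0, "ry": 0, "rz": -4.2},
  {"dx": 0, "dy": 0, "dz": 0, "rx": 0, "ry": 0, "rz": -5.3},
  {"dx": 0, "dy": 0, "dz": 0, "rx": 0, "ry": 0, "rz": -6.4},
], fingers=0.52)

```text
t: 19.55
eef_pos: [633.7, 213.4, 199.5]
tcp_rot: [3.14, -0.002, 2.245]
ft_force: [-0.3, -0.3, 1.4]
opening: 0.517
```

>>> play_rows([
  {"dx": 0, "dy": 0, "dz": 0, "rx": 0, "ry": 0, "rz": -1.1},
  {"dx": 0, "dy": 0, "dz": 0, "rx": 0, "ry": 0, "rz": -2.2},
  {"dx": 0, "dy": 0, "dz": 0, "rx": 0, "ry": 0, "rz": -3.3},
  {"dx": 0, "dy": 0, "dz": 0, "rx": 0, "ry": 0, "rz": -4.4},
  {"dx": 0, "dy": 0, "dz": 0, "rx": 0, "ry": 0, "rz": -5.5},
  {"dx": 0, "dy": 0, "dz": 0, "rx": 0, "ry": 0, "rz": -6.6},
  {"dx": 0, "dy": 0, "dz": 0, "rx": 0, "ry": 0, "rz": -7.7},
  {"dx": 0, "dy": 0, "dz": 0, "rx": 0, "ry": 0, "rz": -8.4},
], fingers=0.52)

```text
t: 20.22
eef_pos: [633.6, 213.4, 199.3]
tcp_rot: [3.139, -0.0, 3.131]
ft_force: [0.2, -0.1, 0.1]
opening: 0.521
```

>>> play_rows([
  {"dx": 0, "dy": 0, "dz": 0, "rx": 0, "ry": 0, "rz": 0},
  {"dx": 0, "dy": 0, "dz": 0, "rx": 0, "ry": 0, "rz": 0},
  {"dx": 0, "dy": 0, "dz": 0, "rx": 0, "ry": 0, "rz": 0},
  {"dx": 0, "dy": 0, "dz": 0, "rx": 0, "ry": 0, "rz": 0},
  {"dx": 0, "dy": 0, "dz": 0, "rx": 0, "ry": 0, "rz": 0},
], fingers=0.3)

```text
t: 20.63
eef_pos: [633.6, 213.4, 199.2]
tcp_rot: [3.139, -0.0, 3.13]
ft_force: [1.1, -0.5, -1.4]
opening: 0.408
```

>>> play_rows([
  {"dx": 0, "dy": 0, "dz": -20, "rx": 0, "ry": 0, "rz": 0},
  {"dx": 0, "dy": 0, "dz": -50, "rx": 0, "ry": 0, "rz": 1},
  {"dx": 0, "dy": 0, "dz": -85, "rx": 0, "ry": 0, "rz": 2},
  {"dx": 0, "dy": -12, "dz": -120, "rx": 0, "ry": 0, "rz": 3},
  {"dx": 2, "dy": -45, "dz": -140, "rx": 0, "ry": 0, "rz": 4},
  {"dx": 4, "dy": -82, "dz": -146, "rx": 0, "ry": 0, "rz": 5},
  {"dx": 7, "dy": -120, "dz": -146, "rx": 0, "ry": 0, "rz": 6},
  {"dx": 10, "dy": -158, "dz": -146, "rx": 0, "ry": 0, "rz": 7},
], fingers=0.3)

```text
t: 21.3
eef_pos: [621.3, 53.9, 345.8]
tcp_rot: [3.139, -0.001, 2.392]
ft_force: [1.0, 0.0, -1.8]
opening: 0.406
```

>>> play_rows([
  {"dx": -22, "dy": -28, "dz": 0, "rx": 0, "ry": 0, "rz": 1},
  {"dx": -45, "dy": -57, "dz": 0, "rx": 0, "ry": 0, "rz": 2},
  {"dx": -68, "dy": -86, "dz": 0, "rx": 0, "ry": 0, "rz": 3.1},
  {"dx": -91, "dy": -115, "dz": 0, "rx": 0, "ry": 0, "rz": 4.2},
  {"dx": -114, "dy": -144, "dz": 0, "rx": 0, "ry": 0, "rz": 5.3},
  {"dx": -134, "dy": -168, "dz": 0, "rx": 0, "ry": 0, "rz": 6.4},
  {"dx": -145, "dy": -182, "dz": 0, "rx": 0, "ry": 0, "rz": 7.4},
  {"dx": -148.3, "dy": -186.4, "dz": 0, "rx": 0, "ry": 0, "rz": 7.8},
], fingers=0.3)

```text
t: 21.97
eef_pos: [602.2, -186.7, 345.1]
tcp_rot: [3.14, -0.002, 1.565]
ft_force: [-0.6, 0.9, -0.9]
opening: 0.408
```

>>> play_rows([
  {"dx": 0, "dy": 0, "dz": 0, "rx": 0, "ry": 0, "rz": 0},
  {"dx": 0, "dy": 0, "dz": 0, "rx": 0, "ry": 0, "rz": 0},
  {"dx": 0, "dy": 0, "dz": 0, "rx": 0, "ry": 0, "rz": 0},
], fingers=0.3)

```text
t: 22.22
eef_pos: [602.2, -186.2, 345.0]
tcp_rot: [3.141, -0.002, 1.566]
ft_force: [0.4, -0.2, -0.7]
opening: 0.41
```

```bash
python3 - <<'E'
from h import *
from scipy.spatial.transform import Rotation as R
def ringpos():
    e=env.state(); return e["eef_pos"]+187*R.from_euler("xyz",e["tcp_rot"]).as_matrix()[:,2]
for a,b in(([602.9,-183.65],[-3.140,-.003,1.572]),([603.25,-183.6],[-3.137,-.003,1.563])): print("target",np.array(a)+187*R.from_euler("xyz",b).as_matrix()[:2,2])
s=cam("side"); crop(s,310,180,430,280,6,"r1.png"); st();print(ringpos())
E
```

```text
target [ 602.60149886 -183.08936044]
target [ 602.39557654 -183.03232821]
22.27 [ 602.3 -185.9  345. ] [ 3.141e+00 -2.000e-03  1.567e+00] [-0.12  0.01 -0.76] 0.405
[ 602.49601747 -185.55554718  158.0458681 ]
```

View pics/r1.png

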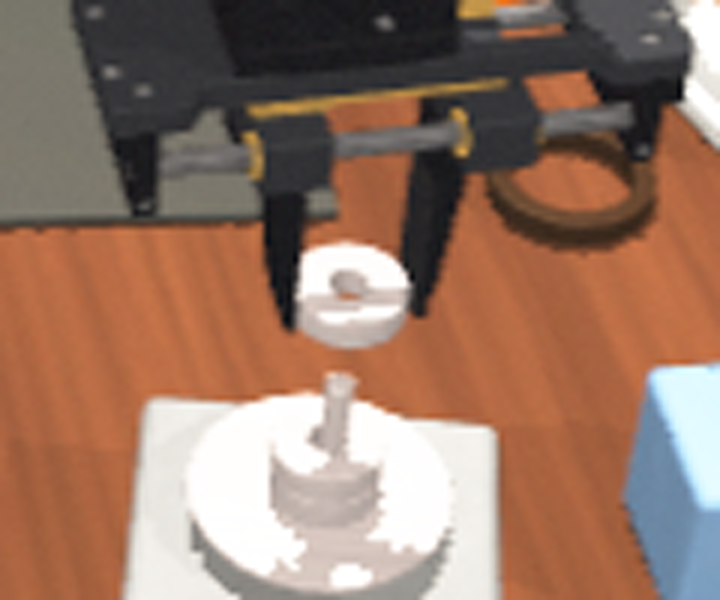

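Level again. The ring is 2.45 mm short in Y, so I'll correct that and then lower gently past the tip.

>>> play_rows([
  {"dx": 2.45, "dy": 0, "dz": 8, "rx": 0, "ry": 0, "rz": 0},
  {"dx": 2.45, "dy": 0, "dz": 18, "rx": 0, "ry": 0, "rz": 0},
  {"dx": 2.45, "dy": 0, "dz": 27, "rx": 0, "ry": 0, "rz": 0},
  {"dx": 2.45, "dy": 0, "dz": 32, "rx": 0, "ry": 0, "rz": 0},
  {"dx": 2.45, "dy": 0, "dz": 35, "rx": 0, "ry": 0, "rz": 0},
  {"dx": 2.45, "dy": 0, "dz": 38, "rx": 0, "ry": 0, "rz": 0},
  {"dx": 2.45, "dy": 0, "dz": 40, "rx": 0, "ry": 0, "rz": 0},
  {"dx": 2.45, "dy": 0, "dz": 40, "rx": 0, "ry": 0, "rz": 0},
], fingers=0.3)

```text
t: 22.93
eef_pos: [602.3, -183.5, 304.7]
tcp_rot: [3.141, -0.002, 1.567]
ft_force: [-0.3, -0.9, -1.1]
opening: 0.407
```

```bash
python3 - <<'E'
from h import *
from scipy.spatial.transform import Rotation as R
st("r2.png"); e=env.state(); print(e["eef_pos"]+187*R.from_euler("xyz",e["tcp_rot"]).as_matrix()[:,2])
E
```

```text
22.93 [ 602.3 -183.5  304.7] [ 3.141e+00 -2.000e-03  1.567e+00] [-0.29 -0.89 -1.08] 0.407
[ 602.55283259 -183.06448725  118.01834221]
```

View pics/r2.png

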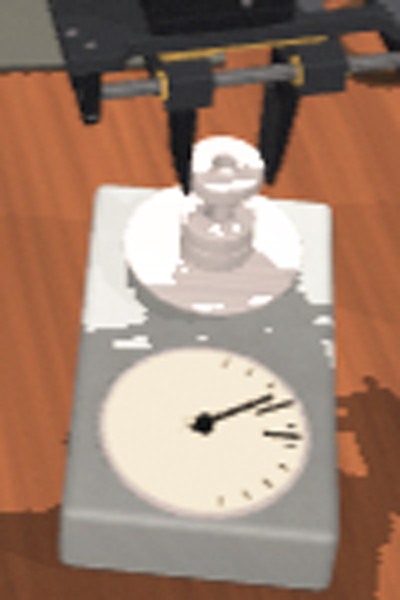

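The needle is unmoved at about 0.86, so it is threaded. Lowering.

>>> play_rows([
  {"dx": 0, "dy": 0, "dz": 4, "rx": 0, "ry": 0, "rz": 0},
  {"dx": 0, "dy": 0, "dz": 9, "rx": 0, "ry": 0, "rz": 0},
  {"dx": 0, "dy": 0, "dz": 14, "rx": 0, "ry": 0, "rz": 0},
  {"dx": 0, "dy": 0, "dz": 18, "rx": 0, "ry": 0, "rz": 0},
  {"dx": 0, "dy": 0, "dz": 20, "rx": 0, "ry": 0, "rz": 0},
  {"dx": 0, "dy": 0, "dz": 20, "rx": 0, "ry": 0, "rz": 0},
], fingers=0.3)

```text
t: 23.48
eef_pos: [602.3, -183.4, 284.3]
tcp_rot: [3.141, -0.002, 1.567]
ft_force: [0.2, -0.8, -0.8]
opening: 0.41
```

>>> play_rows([
  {"dx": 0, "dy": 0, "dz": 1, "rx": 0, "ry": 0, "rz": 0},
  {"dx": 0, "dy": 0, "dz": 2, "rx": 0, "ry": 0, "rz": 0},
  {"dx": 0, "dy": 0, "dz": 3, "rx": 0, "ry": 0, "rz": 0},
  {"dx": 0, "dy": 0, "dz": 4, "rx": 0, "ry": 0, "rz": 0},
  {"dx": 0, "dy": 0, "dz": 4, "rx": 0, "ry": 0, "rz": 0},
], fingers=0.3)

```text
t: 23.9
eef_pos: [602.4, -183.4, 280.3]
tcp_rot: [3.141, -0.002, 1.567]
ft_force: [0.3, 1.6, 0.7]
opening: 0.405
```

```bash
python3 - <<'E'
from h import *
st("r3.png")
E
```

```text
23.9 [ 602.4 -183.4  280.3] [ 3.141e+00 -2.000e-03  1.567e+00] [0.3  1.58 0.66] 0.405
```

View pics/r3.png

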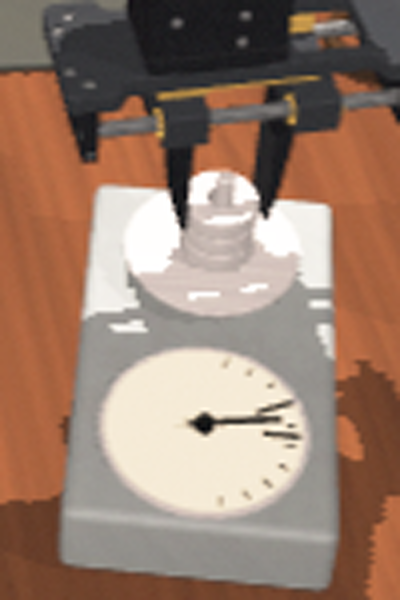

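The needle is now between the long marks, about one ring further on, so the third ring rests. Releasing.

>>> play_rows([
  {"dx": 0, "dy": 0, "dz": 0, "rx": 0, "ry": 0, "rz": 0},
  {"dx": 0, "dy": 0, "dz": 0, "rx": 0, "ry": 0, "rz": 0},
  {"dx": 0, "dy": 0, "dz": 0, "rx": 0, "ry": 0, "rz": 0},
  {"dx": 0, "dy": 0, "dz": 0, "rx": 0, "ry": 0, "rz": 0},
], fingers=0.54)

```text
t: 24.28
eef_pos: [602.3, -183.4, 280.5]
tcp_rot: [3.141, -0.002, 1.567]
ft_force: [0.1, -0.0, -0.1]
opening: 0.534
```

>>> play_rows([
  {"dx": 0, "dy": 0, "dz": -10, "rx": 0, "ry": 0, "rz": 0},
  {"dx": 0, "dy": 0, "dz": -35, "rx": 0, "ry": 0, "rz": 0},
  {"dx": 0, "dy": 0, "dz": -65, "rx": 0, "ry": 0, "rz": 0},
  {"dx": 20, "dy": 0, "dz": -80, "rx": 0, "ry": 0, "rz": 0},
  {"dx": 60, "dy": 0, "dz": -90, "rx": 0, "ry": 0, "rz": 0},
  {"dx": 100, "dy": 0, "dz": -90, "rx": 0, "ry": 0, "rz": 0},
  {"dx": 140, "dy": 0, "dz": -90, "rx": 0, "ry": 0, "rz": 0},
  {"dx": 175, "dy": -10, "dz": -90, "rx": 0, "ry": 0, "rz": 0},
], fingers=0.54)

```text
t: 24.95
eef_pos: [593.3, -6.6, 372.0]
tcp_rot: [3.139, -0.002, 1.567]
ft_force: [1.4, 0.9, -0.1]
opening: 0.537
```

>>> play_rows([
  {"dx": 20, "dy": 0, "dz": 0, "rx": 0, "ry": 0, "rz": 0},
  {"dx": 20, "dy": 0, "dz": 0, "rx": 0, "ry": 0, "rz": 0},
  {"dx": 20, "dy": 0, "dz": 0, "rx": 0, "ry": 0, "rz": 0},
  {"dx": 20, "dy": 0, "dz": 0, "rx": 0, "ry": 0, "rz": 0},
  {"dx": 20, "dy": 0, "dz": 0, "rx": 0, "ry": 0, "rz": 0},
  {"dx": 20, "dy": 0, "dz": 0, "rx": 0, "ry": 0, "rz": 0},
], fingers=0.54)

```text
t: 25.45
eef_pos: [593.6, 12.3, 372.0]
tcp_rot: [3.139, -0.002, 1.565]
ft_force: [0.1, 0.9, 0.7]
opening: 0.54
```

```bash
python3 - <<'E'
from h import *
st("f1.png")
c=cam("top"); crop(c,380,145,500,235,6,"f1t.png"); cv2.imwrite("pics/f_top.png",c["image"][:,:,::-1]); cv2.imwrite("pics/f_side.png",cam("side")["image"][:,:,::-1])
E
```

```text
25.45 [593.6  12.3 372. ] [ 3.139e+00 -2.000e-03  1.565e+00] [0.15 0.89 0.69] 0.54
```

View pics/f1.png

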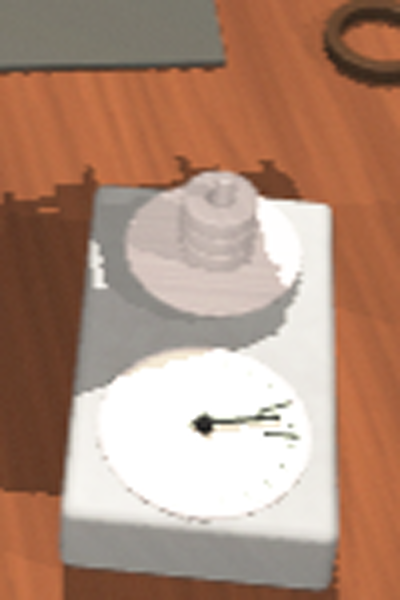

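View pics/f1t.png

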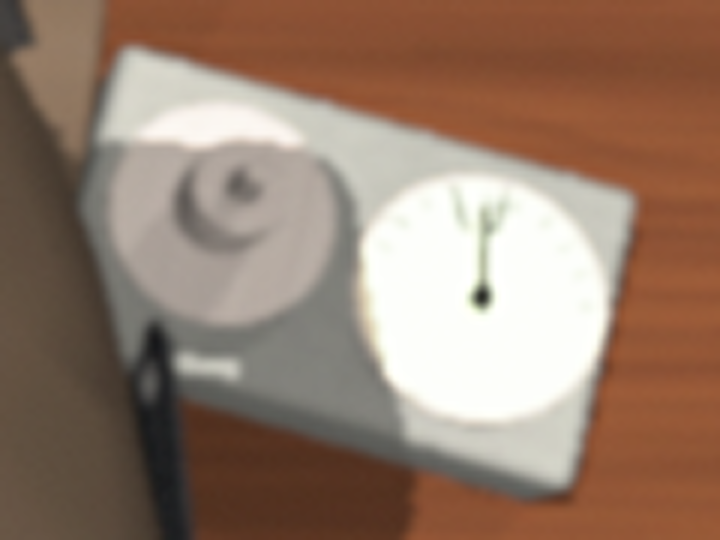

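View pics/f_side.png

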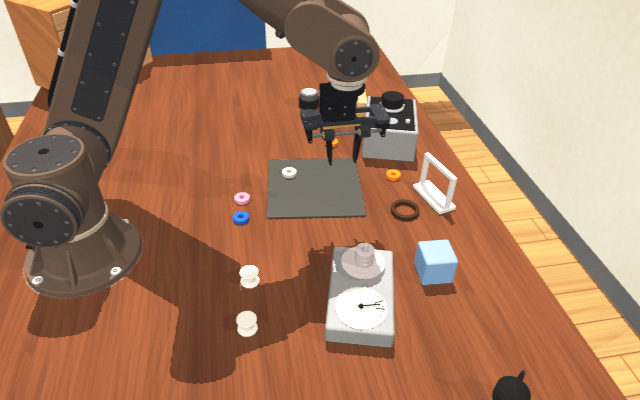

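The needle tip is at top-crop (485,207), between the long marks, and reads about 1.16. Three rings are stacked flat and the fourth still lies on the mat at (289,173). The bystanders are where they were and the robot is clear, so I'm handing in.

```bash
python3 - <<'E'
from cell import env
print(env.job_done())
E
```

```text
the job is handed in; nothing more can be done
None
```

I threaded three steel rings onto the spindle, one at a time, letting each go only once the needle showed it was resting. Then I backed the robot clear and handed the job in at about 25.5 s.

- **Needle:** in the pictures it read about 0.20 at the start, then 0.52, 0.86 and about 1.16 rad after each ring. It now rests between the two long marks.
- **Rings:** the last pictures show the three rings stacked flat on the spindle. The fourth is untouched on the felt board.
- **Other things:** the bystanders looked unmoved, but I judged that by eye from the side view and did not measure it.
- **Forces:** every reading I took at the scale was below about 2 N, but I only read the force at the end of each move.
- **Disagreements:** the camera and robot positions differed by about 1 to 1.5 mm, which I corrected by regripping the first ring. My second grasp started 2.6 mm too high and was put right by its regrip.

The hand-in gave no verdict.

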